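Stack the tiered candle stand and slide it to the pick-up mark

ROBOT

A 6-joint arm with a two-finger parallel gripper is mounted at the origin on the work surface. World frame = base frame: x ahead of the robot, y to its left, z up, the work surface at z = 0. Lengths are in m, angles in degrees, forces in N, time in s.
With the tool pointing down it reaches from about 0.375 to 0.75 m from the base axis. Payload 9 kg.
Tool frame: the origin (TCP) lies at the very end of the fingers, on their centre line; the grasp point (between the pads) lies grip_depth behind it (grip_depth is the distance from the TCP to the grasp point, in m); z points along the fingers, y is the line along which they close (so a half turn about z gives the same grasp; the last joint's range is limited). The gripper opens to 85 mm and grips with 20 to 120 N. Pads are 22 mm wide; open, the fingers measure 114 mm over their backs; the gripper's body (76 mm by 85 mm) begins 54 mm behind the grasp point. The pads swing forward as they close: fully open they stand 13 mm farther back than shut.
Start: joints at [-83.749, 5.964, 5.575, 89.605, 0, 77.527], TCP at [0.193, -0.568, 0.193] pointing down, gripper open.
Joint ranges: [-171.21, 171.21], [-48.23, 106.86], [-62.78, 66.21], [-105.2, 120.99], [-86.42, 89.51], [-180, 180]. Speed limits (degrees/s): [127.2, 127.2, 147.25, 180, 180, 180].

INTERFACE

Orientations are given as [roll, pitch, yaw] about the fixed x, y, z axes, in that order (R = Rz(yaw) Ry(pitch) Rx(roll)).
In Python, from bench import sense, snapshot, camera_info, sign_off, grip_depth gives the robot as it stands.
- The arm moves only by the tool send_rows, never from a script. Its argument "targets" is a list of rows, each an object of numbers: "jaw": the opening, from -1 (shut) to 1 (fully open); "tx", "ty", "tz": the shift along the tool's x, y, z in units of 2.5 cm (1.0 is 2.5 cm); "wx", "wy", "wz": the turn, a rotation vector about the tool's x, y, z in units of 0.1 rad (1.0 is 0.1 rad). In form: [{"jaw": .., "tx": .., "ty": .., "tz": .., "wx": .., "wy": .., "wz": ..}, ...]. A call has 1 to 12 rows; each row shifts and turns the commanded pose from where the row before left it, along the tool's axes as they then stand; what a row does not reach is not made up. A row lasts 1/12 s, in which the tool goes at most 41.7 mm and 7.16 degrees, less where a joint would pass 70% of its speed; a pose out of reach is approached as far as the arm can. A call with a number of a shift or a turn outside -1 to 1 is refused whole. A call with a gripper value outside its range is refused whole. The fingers move at their own pace and stop on an object; "force" is the grip in N (left out, the last holds). Time passes only in rows, so rows that do not move let the fingers close. It gives the time, the measured TCP pose, the force, the opening and the grip force at its end, in the units of the state.
- sense(): the state, without advancing time (a new reading comes with each control period).
- snapshot(name): name is "side" or "top" or "wrist"; returns the picture (420x560x3 uint8, red, green, blue); there is no depth.
- camera_info(name): a dict with "camera_matrix" (3x3 intrinsics, pixels), "R" (3x3) and "t" (3): a world point X has camera coordinates R X + t; the wrist camera has in their place "hand_eye" (4x4, takes a point from camera to tool coordinates, whose origin is the TCP and whose axes are the flange's). Camera axes: x right, y down, z forward; pixel columns grow to the right and rows downward; lengths in m; the calibration is good to about 2 mm. A picture is of the moment at which its call begins: read the wrist's pose just before it. camera_info takes no time and is no camera call.
- sign_off(): hands the job in; it is judged then, once.
The state is a dict: "time_s": time; "joint_pos": joint angles; "qd": joint speeds; "tau": joint torques, N m; "ee_pos": TCP position; "orientation": TCP orientation; "ft_force": force on the tool from outside, world axes, zero at the start; "torque": the same for the moment, N m; "grip_width": finger opening in m; "grasp_force": force on a finger pad.
Only numpy, scipy, OpenCV 4.12 (cv2) and the standard library are available. Lean on these libraries where they do the work, as an engineer would, in place of code of your own. Each camera call takes 0.05 s, during which the arm holds its last target. There are 200 camera calls.

TASK

The dark wooden base of a little tiered candle stand already lies on the round paddle board, on the yellow mark: lay the black disc centred on it, then the cork disc centred on the black one, setting each down gently rather than dropping it. Then, with the stack still neatly centred, slide the board across the table, without lifting or tipping it, until it sits centred on the green mark with an even green rim showing, and let go; leave the paint jar, mixing cup and brush alone.

Things in the scene. Friction and masses are not known exactly. Their poses are not given: they have to be found in the camera images.
- board: loose pale-wood paddle board, about 0.35 kg, flat on the table: round deck 150 mm across, 18 mm thick, with a straight handle as thick, 26 mm wide, reaching to 178 mm from the deck's centre. Origin: centre of the deck's underside; z up; the handle runs along its own -x (roughly towards the robot). Slides freely on table and marks. Starts within 8 mm of the yellow mark's centre
- board_grip (a point): point in the middle of the board's handle, 125 mm from the deck's centre along the board's -x, 9 mm above its underside; the handle is 26 mm wide there (across the board's y)
- base_disc: loose dark-wood disc, 90 mm across, 16 mm thick, lying centred on the board's deck (its underside 18 mm above the table); not to be picked up. Origin: centre of its underside; z up
- black_disc: loose glossy black resin disc, 64 mm across, 16 mm thick, about 60 g, lying flat on the table. Origin: centre of its underside; z up. The middle layer
- cork_disc: loose cork-brown disc, 50 mm across, 16 mm thick, about 30 g, lying flat on the table. Origin: centre of its underside; z up. The top layer
- yellow_mark: flat yellow round on the table, 174 mm across, mostly hidden by the board at the start; fixed, no height to speak of. Origin: its centre, at table height
- green_mark: flat green round on the table, 174 mm across, empty at the start; fixed, no height to speak of. Origin: its centre, at table height. The board's deck (150 mm) centred on it leaves a 12 mm green rim all round, except under the handle
- paint_jar: closed paint jar with red cap, 60 mm across, 75 mm tall, standing; leave alone. Origin: centre of its underside
- mixing_cup: open white mixing cup, 72 mm across the rim, 85 mm tall, standing; leave alone. Origin: centre of its underside
- brush: paint brush, 180 mm long, lying flat beyond the marks, roughly along the robot's y; leave alone. Origin: its middle, its own x along its length
Things that resemble listed ones, but are neither listed nor needed, are in the scene too. Of the things shaped like the cork_disc, the cork one is meant.

How it is judged (in metres and radians):
On the way, in this order (a step that is already met when the one before it is completed fails the run):
1. the black disc lies flat and centred (within 6 mm) on the dark base on the board, released (horizontal distance between base_disc and board below 0.01 m and z of base_disc in the frame of board between 0.015 and 0.021 m and horizontal distance between black_disc and base_disc below 0.006 m and z of black_disc in the frame of board between 0.031 and 0.037 m and contact force between black_disc and the fingers below 0.05 N), for 0.2 s.
2. the cork disc lies flat and centred (within 6 mm) on the black disc, released (all of step 1 and horizontal distance between cork_disc and black_disc below 0.006 m and z of cork_disc in the frame of board between 0.047 and 0.053 m and contact force between cork_disc and the fingers below 0.05 N), for 0.2 s.
3. the board, with the whole stack on it, is within 12 mm of the green mark's centre (all of step 2 and horizontal distance between board and green_mark below 0.012 m), for 0.2 s.
At the end, for the whole second after the job is handed in: The board lies flat on the table, its deck's centre within 12 mm of the green mark's centre; the base disc lies on the deck within 10 mm of its centre, the black disc on the base within 6 mm of the base's centre, the cork disc on the black disc within 6 mm of its centre; all released and at rest (all of step 3 and height (world z) of board below 0.004 m and angle between board's own z axis and vertical below 0.04 rad and linear speed of each of board, base_disc, black_disc, cork_disc below 0.02 m/s); the robot touches nothing.
It fails at once if the black disc is dropped or thrown: it moves faster than 0.5 m/s while the fingers do not hold it (a fall of more than about 13 mm) (contact force between black_disc and the fingers below 0.05 N and linear speed of black_disc above 0.5 m/s).
It fails at once if the cork disc is dropped or thrown: it moves faster than 0.5 m/s while the fingers do not hold it (a fall of more than about 13 mm) (contact force between cork_disc and the fingers below 0.05 N and linear speed of cork_disc above 0.5 m/s).
It fails at once if the board is lifted off the table (its centre more than 6 mm) or tipped (more than 0.08 rad) (height (world z) of board above 0.006 m or angle between board's own z axis and vertical above 0.08 rad).
It fails at once if the paint jar, the mixing cup or the brush is pushed more than 20 mm, or the jar or cup is tipped over (distance of any of paint_jar, mixing_cup, brush from where it was at the start of the episode above 0.02 m or angle between any of paint_jar, mixing_cup's own z axis and vertical above 0.3 rad).
It also fails if it takes over 64 s, if anything falls off the work surface, if the arm or the gripper's body presses on something with over 40 N, if the wrist force passes 120 N, or if a joint passes its speed limit or range.

## Working session

There is one attempt and no reset: what is moved stays moved. The work goes in short steps, Python scripts to look and compute and a tool call to move; the robot and the scene stay as the last step left them, time stands still between calls to the robot, and variables do not carry over. Pictures are saved under pics/ and viewed, at most 10 in all, crops included, and the job is handed in when it is done.

Besides the shell and the picture viewer there is one more tool, called by a JSON object that holds its "api" and its "payload", one argument or row to a line. send_rows: Moves the arm, as the interface text tells. Its arguments: {"type":"object","properties":{"targets":{"type":"array","items":{"type":"object","properties":{"jaw":{"type":"number"},"tx":{"type":"number"},"ty":{"type":"number"},"tz":{"type":"number"},"wx":{"type":"number"},"wy":{"type":"number"},"wz":{"type":"number"}}}},"force":{"type":"number"}},"required":["targets"]}

```bash
mkdir -p pics; ls
python3 - <<'E'
from bench import *
import cv2,numpy as np
s=sense();print({k:np.round(v,3).tolist() for k,v in s.items()})
print(grip_depth)
for n in ("side","top","wrist"):
    i=camera_info(n);print(n,{k:np.round(v,4).tolist() for k,v in i.items()})
a=[snapshot(n) for n in ("top","side")]
for n,x in zip(("top","side"),a): cv2.imwrite(f"pics/{n}0.png",x[:,:,::-1])
E
```

```text
pics
{'time_s': 0.0, 'joint_pos': [-83.748, 6.0, 5.526, 89.603, 0.002, 77.527], 'qd': [-0.036, -0.086, -0.067, 0.04, -0.012, -0.021], 'tau': [0.004, -55.693, 50.365, 0.017, -0.0, 0.0], 'ee_pos': [0.193, -0.568, 0.192], 'orientation': [-179.925, -0.019, 18.725], 'ft_force': [-0.321, -0.715, -0.121], 'torque': [-0.004, -0.037, -0.053], 'grasp_force': 0.0, 'grip_width': 0.085}
0.0187
side {'camera_matrix': [[426.7554, 0.0, 281.5248], [0.0, 426.7554, 208.4191], [0.0, 0.0, 1.0]], 'R': [[-0.9856, -0.1688, -0.0021], [-0.1067, 0.6323, -0.7673], [0.1309, -0.7561, -0.6413]], 't': [0.5645, 0.1107, 1.0498]}
top {'camera_matrix': [[401.9715, 0.0, 276.4705], [0.0, 401.9715, 216.0965], [0.0, 0.0, 1.0]], 'R': [[-0.0014, -1.0, 0.0064], [-0.9917, 0.0005, -0.1288], [0.1288, -0.0065, -0.9916]], 't': [-0.0195, 0.5748, 0.9437]}
wrist {'camera_matrix': [[303.8771, 0.0, 278.9359], [0.0, 303.8771, 209.2495], [0.0, 0.0, 1.0]], 'hand_eye': [[0.0014, -0.9598, -0.2805, 0.0709], [1.0, 0.0016, -0.0007, -0.0013], [0.0011, -0.2805, 0.9598, -0.1804], [0.0, 0.0, 0.0, 1.0]]}
```

View pics/top0.png

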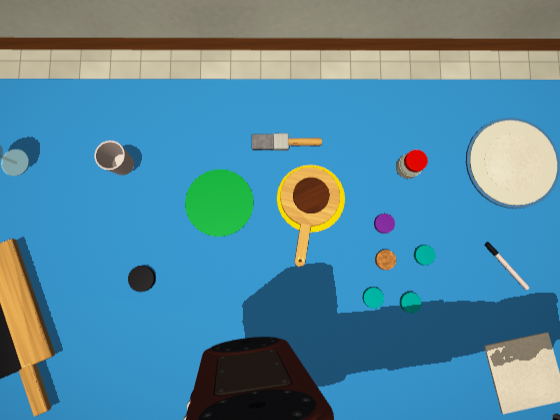

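View pics/side0.png

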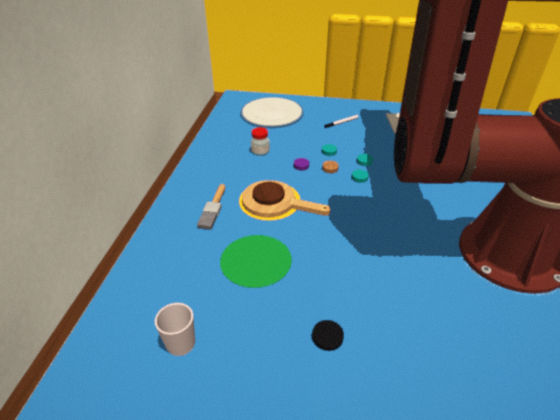

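The top view shows the black disc at (141,278), the board at (311,195) with its handle end at (300,263), and the green mark at (219,203). Five discs share the cork's shape: purple (385,223), teal (425,255), (373,297) and (411,301), and the brown speckled one at (386,260). That last one (side view (330,166)) fits cork by colour. I'll confirm it with a crop and measure in both views.

```bash
cat > h.py <<'E'
import numpy as np,cv2
from scipy.spatial.transform import Rotation as Ro
from bench import *
def cam(n,s=None):
    i=camera_info(n);K=np.array(i["camera_matrix"])
    if n!="wrist": R=np.array(i["R"]);return K,R.T,-R.T@np.array(i["t"])
    H=np.array(i["hand_eye"]);Rw=Ro.from_euler("xyz",s["orientation"],degrees=True).as_matrix()
    return K,Rw@H[:3,:3],Rw@H[:3,3]+np.array(s["ee_pos"])
def rays(c,uv):
    K,R,o=c;uv=np.atleast_2d(uv).astype(float)
    d=np.c_[uv,np.ones(len(uv))]@np.linalg.inv(K).T@R.T
    return o,d
def plane(c,uv,z):
    o,d=rays(c,uv);return o+d*((z-o[2])/d[:,2])[:,None]
def px(c,X):
    K,R,o=c;p=K@(R.T@(np.asarray(X)-o));return p[:2]/p[2]
def tri(cs,uvs):
    A=np.zeros((3,3));b=np.zeros(3);P=[]
    for c,uv in zip(cs,uvs):
        o,d=rays(c,uv);d=d[0]/np.linalg.norm(d[0]);M=np.eye(3)-np.outer(d,d);A+=M;b+=M@o;P.append((M,o))
    x=np.linalg.solve(A,b);return x,max(np.linalg.norm(M@(x-o)) for M,o in P)
RNG=dict(black=((0,0,0),(180,255,50)),cork=((5,90,90),(18,255,255)),green=((50,120,60),(75,255,255)),
  base=((0,80,20),(18,255,110)),pale=((8,60,125),(22,190,255)))
def mask(im,n): return cv2.inRange(cv2.cvtColor(im,cv2.COLOR_RGB2HSV),*map(np.array,RNG[n]))
def blob(im,n,near,r=60,hull=True):
    m=mask(im,n);k=np.zeros_like(m);cv2.circle(k,tuple(int(v) for v in near),r,255,-1)
    m=cv2.morphologyEx(m&k,cv2.MORPH_OPEN,np.ones((3,3)))
    cs,_=cv2.findContours(m,cv2.RETR_EXTERNAL,cv2.CHAIN_APPROX_NONE)
    c=max(cs,key=cv2.contourArea);c=cv2.convexHull(c) if hull else c
    M=cv2.moments(c);return np.array([M["m10"],M["m01"]])/M["m00"],c[:,0],M["m00"]
E
python3 - <<'E'
from h import *
s=dict(top=(0,0));I={n:cv2.imread(f"pics/{n}0.png")[:,:,::-1] for n in("top","side")}
C={n:cam(n) for n in I}
for n,a,b,r in(("black",(141,278),(328,335),35),("cork",(386,260),(330,166),22),("green",(219,203),(256,260),60),("base",(311,195),(268,192),30)):
    A=blob(I["top"],n,a,r);B=blob(I["side"],n,b,r)
    x,e=tri([C["top"],C["side"]],[A[0],B[0]])
    P=plane(C["top"],A[1],x[2]);print(n,A[0].round(1),B[0].round(1),x.round(4),"res",round(e,4),"ext",np.ptp(P[:,:2],0).round(3))
# board: outline of pale+dark in top view at z=.018
m=blob(I["top"],"pale",(308,215),60,False)
P=plane(C["top"],m[1],.018);b=P[:,:2]
h=b[np.argmin(b[:,0])];print("handle tip",h,"pale centroid",plane(C["top"],m[0],.018))
c=cv2.resize(I["top"][205:325,340:450],None,fx=5,fy=5,interpolation=cv2.INTER_CUBIC);cv2.imwrite("pics/cork.png",c[:,:,::-1])
E
```

```text
black [141.4 278. ] [327.4 335. ] [0.4251 0.3121 0.0083] res 0.0001 ext [0.058 0.064]
cork [385.6 259.2] [330.  166.2] [ 0.4702 -0.2904  0.0105] res 0.0003 ext [0.044 0.048]
green [218.8 202.5] [255.4 261. ] [ 0.6153  0.1266 -0.0033] res 0.0002 ext [0.168 0.171]
base [310.5 195. ] [268.  193.4] [ 0.6293 -0.1051  0.0251] res 0.0001 ext [0.086 0.087]
handle tip [ 0.45635657 -0.0826285 ] pale centroid [[ 0.61322651 -0.10129831  0.018     ]]
```

View pics/cork.png

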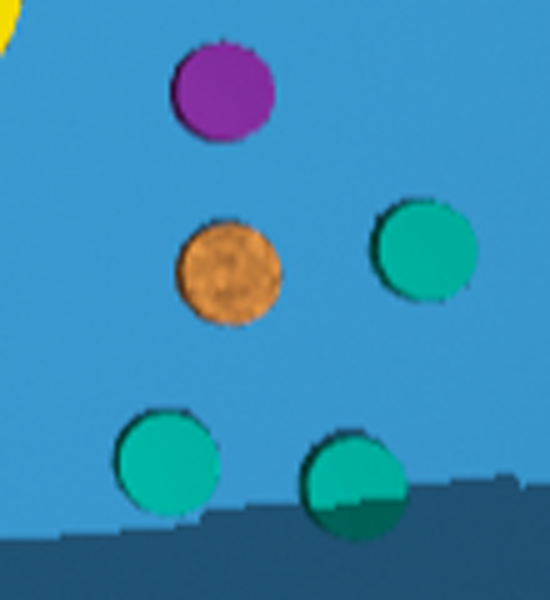

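The crop shows the brown speckled cork disc at crop (230,272), with one purple and three teal look-alikes around it. The measured mid-heights fit: black 8 mm, base 25 mm, green about 0, and all are in reach. I'm now travelling to the black disc while turning to yaw 180°.

{"api": "send_rows", "payload": {
  "targets": [
    {"jaw": 1, "tx": 1, "ty": 0.3, "wz": -1},
    {"jaw": 1, "tx": 1, "ty": 0.3, "wz": -1},
    {"jaw": 1, "tx": 1, "ty": 0.3, "wz": -1},
    {"jaw": 1, "tx": 1, "ty": 0.3, "wz": -1},
    {"jaw": 1, "tx": 1, "ty": 0.3, "wz": -1},
    {"jaw": 1, "tx": 1, "ty": 0.3, "wz": -1},
    {"jaw": 1, "tx": 1, "ty": 0.3, "wz": -1},
    {"jaw": 1, "tx": 1, "ty": 0.3, "wz": -1},
    {"jaw": 1, "tx": 1, "ty": 0.3, "wz": -1},
    {"jaw": 1, "tx": 1, "ty": 0.3, "wz": -1},
    {"jaw": 1, "tx": 1, "ty": 0.3, "wz": -1},
    {"jaw": 1, "tx": 1, "ty": 0.3, "wz": -1}
  ]
}}

```text
$.targets[0]: bad value
```

{"api": "send_rows", "payload": {
  "targets": [
    {"jaw": 1, "tx": 0.85, "ty": 0.5, "wz": -1},
    {"jaw": 1, "tx": 0.85, "ty": 0.5, "wz": -1},
    {"jaw": 1, "tx": 0.85, "ty": 0.5, "wz": -1},
    {"jaw": 1, "tx": 0.85, "ty": 0.5, "wz": -1},
    {"jaw": 1, "tx": 0.85, "ty": 0.5, "wz": -1},
    {"jaw": 1, "tx": 0.85, "ty": 0.5, "wz": -1},
    {"jaw": 1, "tx": 0.85, "ty": 0.5, "wz": -1},
    {"jaw": 1, "tx": 0.85, "ty": 0.5, "wz": -1},
    {"jaw": 1, "tx": 0.85, "ty": 0.5, "wz": -1},
    {"jaw": 1, "tx": 0.85, "ty": 0.5, "wz": -1},
    {"jaw": 1, "tx": 0.85, "ty": 0.5, "wz": -1},
    {"jaw": 1, "tx": 0.85, "ty": 0.5, "wz": -1}
  ]
}}

```text
$.targets[0]: bad value
```

All keys seem to be required, so I'm sending full rows.

{"api": "send_rows", "payload": {
  "targets": [
    {"jaw": 1, "tx": 1, "ty": 0.3, "tz": 0, "wx": 0, "wy": 0, "wz": -1},
    {"jaw": 1, "tx": 1, "ty": 0.3, "tz": 0, "wx": 0, "wy": 0, "wz": -1},
    {"jaw": 1, "tx": 1, "ty": 0.3, "tz": 0, "wx": 0, "wy": 0, "wz": -1},
    {"jaw": 1, "tx": 1, "ty": 0.3, "tz": 0, "wx": 0, "wy": 0, "wz": -1},
    {"jaw": 1, "tx": 1, "ty": 0.3, "tz": 0, "wx": 0, "wy": 0, "wz": -1},
    {"jaw": 1, "tx": 1, "ty": 0.3, "tz": 0, "wx": 0, "wy": 0, "wz": -1},
    {"jaw": 1, "tx": 1, "ty": 0.3, "tz": 0, "wx": 0, "wy": 0, "wz": -1},
    {"jaw": 1, "tx": 1, "ty": 0.3, "tz": 0, "wx": 0, "wy": 0, "wz": -1},
    {"jaw": 1, "tx": 1, "ty": 0.3, "tz": 0, "wx": 0, "wy": 0, "wz": -1},
    {"jaw": 1, "tx": 1, "ty": 0.3, "tz": 0, "wx": 0, "wy": 0, "wz": -1},
    {"jaw": 1, "tx": 1, "ty": 0.3, "tz": 0, "wx": 0, "wy": 0, "wz": -1},
    {"jaw": 1, "tx": 1, "ty": 0.3, "tz": 0, "wx": 0, "wy": 0, "wz": -1}
  ]
}}

```text
time_s: 1.1
ee_pos: [0.4391, -0.4041, 0.1922]
orientation: [-180.0, -0.0, 87.8]
ft_force: [-0.5, 0.4, -0.6]
grip_width: 0.085
grasp_force: 0.0
```

{"api": "send_rows", "payload": {
  "targets": [
    {"jaw": 1, "tx": 0.85, "ty": 0.5, "tz": 0, "wx": 0, "wy": 0, "wz": -1},
    {"jaw": 1, "tx": 0.85, "ty": 0.5, "tz": 0, "wx": 0, "wy": 0, "wz": -1},
    {"jaw": 1, "tx": 0.85, "ty": 0.5, "tz": 0, "wx": 0, "wy": 0, "wz": -1},
    {"jaw": 1, "tx": 0.85, "ty": 0.5, "tz": 0, "wx": 0, "wy": 0, "wz": -1},
    {"jaw": 1, "tx": 0.85, "ty": 0.5, "tz": 0, "wx": 0, "wy": 0, "wz": -1},
    {"jaw": 1, "tx": 0.85, "ty": 0.5, "tz": 0, "wx": 0, "wy": 0, "wz": -1},
    {"jaw": 1, "tx": 0.85, "ty": 0.5, "tz": 0, "wx": 0, "wy": 0, "wz": -1},
    {"jaw": 1, "tx": 0.85, "ty": 0.5, "tz": 0, "wx": 0, "wy": 0, "wz": -1},
    {"jaw": 1, "tx": 0.85, "ty": 0.5, "tz": 0, "wx": 0, "wy": 0, "wz": -1},
    {"jaw": 1, "tx": 0.85, "ty": 0.5, "tz": 0, "wx": 0, "wy": 0, "wz": -1},
    {"jaw": 1, "tx": 0.85, "ty": 0.5, "tz": 0, "wx": 0, "wy": 0, "wz": -1},
    {"jaw": 1, "tx": 0.85, "ty": 0.5, "tz": 0, "wx": 0, "wy": 0, "wz": -1}
  ]
}}

```text
time_s: 2.1
ee_pos: [0.445, -0.1256, 0.1924]
orientation: [180.0, -0.0, 156.5]
ft_force: [1.6, 1.3, 0.1]
grip_width: 0.0856
grasp_force: 0.0
```

{"api": "send_rows", "payload": {
  "targets": [
    {"jaw": 1, "tx": 0.2, "ty": 1, "tz": 0, "wx": 0, "wy": 0, "wz": -1},
    {"jaw": 1, "tx": 0.2, "ty": 1, "tz": 0, "wx": 0, "wy": 0, "wz": -1},
    {"jaw": 1, "tx": 0.1, "ty": 1, "tz": 0, "wx": 0, "wy": 0, "wz": -1},
    {"jaw": 1, "tx": 0, "ty": 1, "tz": 0, "wx": 0, "wy": 0, "wz": -1},
    {"jaw": 1, "tx": 0, "ty": 1, "tz": 0, "wx": 0, "wy": 0, "wz": 0},
    {"jaw": 1, "tx": 0, "ty": 1, "tz": 0, "wx": 0, "wy": 0, "wz": 0},
    {"jaw": 1, "tx": 0, "ty": 1, "tz": 0, "wx": 0, "wy": 0, "wz": 0},
    {"jaw": 1, "tx": 0, "ty": 1, "tz": 0, "wx": 0, "wy": 0, "wz": 0},
    {"jaw": 1, "tx": 0, "ty": 1, "tz": 0, "wx": 0, "wy": 0, "wz": 0},
    {"jaw": 1, "tx": 0, "ty": 1, "tz": 0, "wx": 0, "wy": 0, "wz": 0},
    {"jaw": 1, "tx": 0, "ty": 1, "tz": 0, "wx": 0, "wy": 0, "wz": 0},
    {"jaw": 1, "tx": 0, "ty": 1, "tz": 0, "wx": 0, "wy": 0, "wz": 0}
  ]
}}

```text
time_s: 3.1
ee_pos: [0.4624, 0.1743, 0.1926]
orientation: [-180.0, -0.0, 179.2]
ft_force: [0.4, -1.3, 0.4]
grip_width: 0.0853
grasp_force: 0.0
```

{"api": "send_rows", "payload": {
  "targets": [
    {"jaw": 1, "tx": 0.25, "ty": 0.9, "tz": 0.3, "wx": 0, "wy": 0, "wz": -0.14},
    {"jaw": 1, "tx": 0.25, "ty": 0.9, "tz": 0.5, "wx": 0, "wy": 0, "wz": 0},
    {"jaw": 1, "tx": 0.25, "ty": 0.9, "tz": 0.6, "wx": 0, "wy": 0, "wz": 0},
    {"jaw": 1, "tx": 0.25, "ty": 0.9, "tz": 0.6, "wx": 0, "wy": 0, "wz": 0},
    {"jaw": 1, "tx": 0.25, "ty": 0.9, "tz": 0.6, "wx": 0, "wy": 0, "wz": 0},
    {"jaw": 1, "tx": 0.25, "ty": 0.7, "tz": 0.6, "wx": 0, "wy": 0, "wz": 0},
    {"jaw": 1, "tx": 0, "ty": 0.3, "tz": 0.4, "wx": 0, "wy": 0, "wz": 0},
    {"jaw": 1, "tx": 0, "ty": 0, "tz": 0, "wx": 0, "wy": 0, "wz": 0}
  ]
}}

```text
time_s: 3.77
ee_pos: [0.4239, 0.3112, 0.1002]
orientation: [-179.9, -0.2, -179.9]
ft_force: [-0.8, 0.4, -0.8]
grip_width: 0.0859
grasp_force: 0.0
```

```bash
cat >> h.py <<'E'
def look(name=None):
    s=sense();im=snapshot("wrist")
    if name: cv2.imwrite(f"pics/{name}.png",im[:,:,::-1])
    return s,im,cam("wrist",s)
def disc(c,cont,z,rad):
    "least squares circle of contour cast on plane z"
    from scipy.optimize import least_squares
    P=plane(c,cont,z)[:,:2]
    r=least_squares(lambda q:np.hypot(*(P-q[:2]).T)-q[2],[*P.mean(0),rad],loss="soft_l1",f_scale=.001).x
    return r
E
python3 - <<'E'
from h import *
s,im,c=look("w1")
print(np.round(s["ee_pos"],4),np.round(s["orientation"],2))
p=px(c,[.425,.312,.008]);print(p)
u,k,a=blob(im,"black",p,90);print(u,plane(c,u,.008),disc(c,k,.008,.032),len(k))
E
```

```text
[0.4239 0.3112 0.1002] [-179.92   -0.21 -179.93]
[278.27823473 203.1194675 ]Traceback (most recent call last):
  File "<stdin>", line 5, in <module>
  File "h.py", line 29, in blob
    c=max(cs,key=cv2.contourArea);c=cv2.convexHull(c) if hull else c
ValueError: max() iterable argument is empty
```

View pics/w1.png

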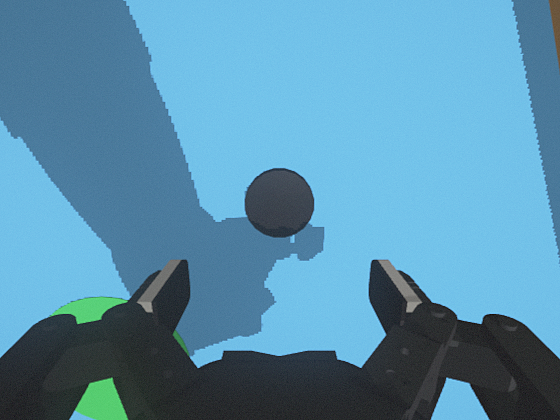

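The wrist view shows the black disc at (280,203), as predicted at (278,203), and the fingers are clear of it. The wrist exposure is brighter, so I'm adjusting the mask.

```bash
cat >> h.py <<'E'
RNG["wblack"]=((0,0,0),(180,90,125))
E
python3 - <<'E'
from h import *
im=cv2.imread("pics/w1.png")[:,:,::-1]
s=sense();c=cam("wrist",s);print(px(c,s["ee_pos"]))
u,k,a=blob(im,"wblack",(280,203),45);print(u,plane(c,u,.008),disc(c,k,.008,.032),a)
print(cv2.cvtColor(im,cv2.COLOR_RGB2HSV)[[203,225,180],[280,225,280]])
t=cam("top")
x,e=tri([t,c],[(141.4,278),u]);print(x,e)
E
```

```text
[276.61953593 238.38928462]
[279.15722885 200.77736966] [[0.42422077 0.31211622 0.008     ]] [0.42668632 0.31198429 0.03167253] 3267.0
[[108  50  76]
 [103 128 161]
 [108  59  86]]
[0.42491903 0.31235407 0.00642129] 0.0003686977544119308
```

Position confirmed at (0.425, 0.312), 16 mm thick. I'm descending and closing.

{"api": "send_rows", "payload": {
  "targets": [
    {"jaw": 1, "tx": -0.04, "ty": 0.04, "tz": 0.8, "wx": 0, "wy": 0, "wz": 0},
    {"jaw": 1, "tx": 0, "ty": 0, "tz": 0.8, "wx": 0, "wy": 0, "wz": 0},
    {"jaw": 1, "tx": 0, "ty": 0, "tz": 0.8, "wx": 0, "wy": 0, "wz": 0},
    {"jaw": 1, "tx": 0, "ty": 0, "tz": 0.8, "wx": 0, "wy": 0, "wz": 0},
    {"jaw": 1, "tx": 0, "ty": 0, "tz": 0.5, "wx": 0, "wy": 0, "wz": 0},
    {"jaw": 1, "tx": 0, "ty": 0, "tz": 0.3, "wx": 0, "wy": 0, "wz": 0},
    {"jaw": 1, "tx": 0, "ty": 0, "tz": 0, "wx": 0, "wy": 0, "wz": 0}
  ]
}}

```text
time_s: 4.4
ee_pos: [0.4264, 0.3108, 0.002]
orientation: [-180.0, -0.1, 179.9]
ft_force: [-0.4, -0.5, 0.1]
grip_width: 0.0853
grasp_force: 0.0
```

{"api": "send_rows", "payload": {
  "force": 30,
  "targets": [
    {"jaw": 0.3, "tx": 0, "ty": 0, "tz": 0, "wx": 0, "wy": 0, "wz": 0},
    {"jaw": 0.3, "tx": 0, "ty": 0, "tz": 0, "wx": 0, "wy": 0, "wz": 0},
    {"jaw": 0.3, "tx": 0, "ty": 0, "tz": 0, "wx": 0, "wy": 0, "wz": 0},
    {"jaw": 0.3, "tx": 0, "ty": 0, "tz": 0, "wx": 0, "wy": 0, "wz": 0},
    {"jaw": 0.3, "tx": 0, "ty": 0, "tz": 0, "wx": 0, "wy": 0, "wz": 0}
  ]
}}

```text
time_s: 4.82
ee_pos: [0.4271, 0.3119, 0.0035]
orientation: [180.0, 0.1, 180.0]
ft_force: [0.3, 1.0, 0.2]
grip_width: 0.0555
grasp_force: 0.0
```

It closed past 64 mm without contact, so I'm looking.

Run:
```python
from h import *
s,im,c=look()
side=snapshot("side");K=cam("side");p=px(K,[.425,.312,.01]).astype(int)
x,y=max(p[0]-60,0),max(p[1]-75,0)
a=cv2.resize(side[y:y+110,x:x+110],(420,420),interpolation=cv2.INTER_CUBIC)
b=cv2.resize(im,(560*3//4,420*3//4));b=cv2.copyMakeBorder(b,0,105,0,0,cv2.BORDER_CONSTANT)[:,:380]
cv2.imwrite("pics/w2.png",np.hstack([a,b])[:,:,::-1]);print(p,np.round(s["ee_pos"],4),s["grip_width"])
```

```text
[327 334] [0.4271 0.3119 0.0035] 0.0554741596126687
```

View pics/w2.png

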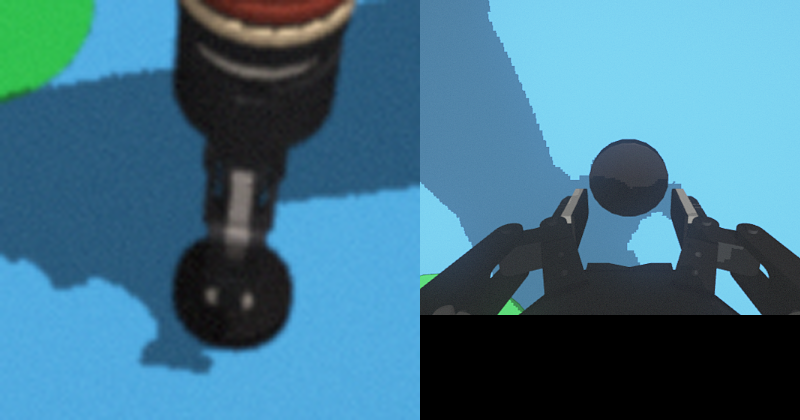

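The wrist view shows the disc at about (277,236), centred between the fingers. The finger ends at (217,251) and (340,253) look nearer the camera than expected. I'll overlay where finger ends at several depths should project.

Run:
```python
from h import *
s,im,c=look();im=im[:,:,::-1].copy()
sd=snapshot("side")[:,:,::-1].copy();k=cam("side")
Rw=Ro.from_euler("xyz",s["orientation"],degrees=True).as_matrix()
big=cv2.resize(im[180:400,140:420],None,fx=2,fy=2,interpolation=cv2.INTER_CUBIC)
p0=(px(k,[.425,.312,.01])-[45,75]).astype(int)
sb=cv2.resize(sd[p0[1]:p0[1]+110,p0[0]:p0[0]+58],None,fx=4,fy=4,interpolation=cv2.INTER_CUBIC)
for b,col in((0,(0,0,255)),(.013,(0,255,255)),(.03,(255,0,255)),(.055,(255,255,255))):
  for sy in(1,-1):
   for x in(-.011,.011):
    X=Rw@[x,sy*s["grip_width"]/2,-b]+s["ee_pos"]
    cv2.circle(big,tuple(int(v) for v in (px(c,X)-[140,180])*2),3,col,-1)
    if sy>0: cv2.circle(sb,tuple(int(v) for v in (px(k,X)-p0)*4),3,col,-1)
print(big.shape,sb.shape)
cv2.imwrite("pics/w3.png",np.hstack([big,sb[:440]]))
```

```text
(440, 560, 3) (440, 232, 3)
```

View pics/w3.png

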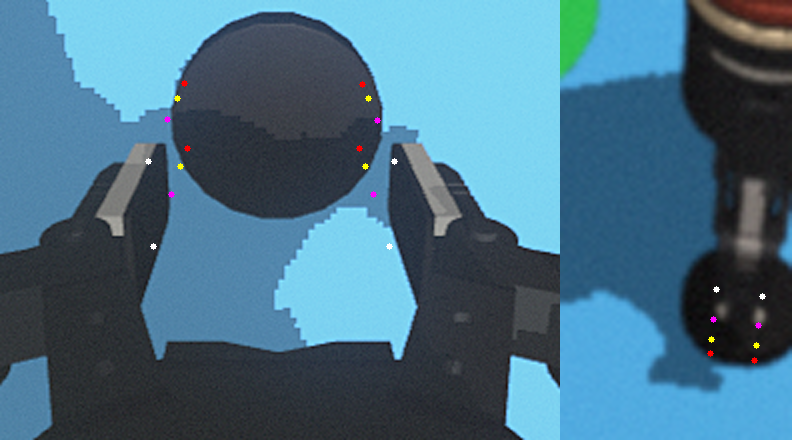

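The overlay puts the finger ends near the b≈55 mm dots, not at the TCP. I'll raise the tool 100 mm so the tip stands against plain blue in the side view, then measure it in numbers.

{"api": "send_rows", "payload": {
  "targets": [
    {"jaw": 0.3, "tx": 0, "ty": 0, "tz": -1, "wx": 0, "wy": 0, "wz": 0},
    {"jaw": 0.3, "tx": 0, "ty": 0, "tz": -1, "wx": 0, "wy": 0, "wz": 0},
    {"jaw": 0.3, "tx": 0, "ty": 0, "tz": -1, "wx": 0, "wy": 0, "wz": 0},
    {"jaw": 0.3, "tx": 0, "ty": 0, "tz": -1, "wx": 0, "wy": 0, "wz": 0},
    {"jaw": 0.3, "tx": 0, "ty": 0, "tz": 0, "wx": 0, "wy": 0, "wz": 0}
  ]
}}

```text
time_s: 5.43
ee_pos: [0.4292, 0.3128, 0.1082]
orientation: [179.9, 0.4, 180.0]
ft_force: [0.7, 0.2, 1.2]
grip_width: 0.0551
grasp_force: 0.0
```

Run:
```python
from h import *
s,im,c=look();sd=snapshot("side");tp=snapshot("top")
k=cam("side");e=np.array(s["ee_pos"]);print(e.round(4),s["grip_width"])
hsv=cv2.cvtColor(sd,cv2.COLOR_RGB2HSV);m=(hsv[:,:,1]<110)|(hsv[:,:,2]<50)
for b in(0,.013,.055): print(b,px(k,e+[0,.035,b]).round(),px(k,e+[0,-.035,b]).round())
u=int(px(k,e)[0])
for r in range(200,350,3): print(r,''.join('#' if v else '.' for v in m[r,u-40:u+40:2]))
u,kk,a=blob(im,"wblack",px(c,[.425,.312,.008]),45);print(u,plane(c,u,.008))
```

```text
[0.4292 0.3128 0.1082] 0.05512271434943658
0 [327. 320.] [330. 290.]
0.013 [328. 315.] [331. 285.]
0.055 [329. 301.] [332. 271.]
200 .......###..............................
203 .............##.........................
206 ..............##........................
209 .....#........####.....................#
212 ...#......##########.................###
215 .#.............#########.........######.
218 ...............########################.
221 ...............#######################..
224 ..............########################..
227 ..............#######################...
230 ..............#######################...
233 ..............#######################...
236 ..............#######################...
239 ..............######################....
242 ..............######################....
245 ...............#####################....
248 ................###################.....
251 ..................################......
254 ...................############.........
257 ..................###########...........
260 ..................###########...........
263 ..................####
[... 643 characters left out ...]
.....
308 ........................................
311 ........................................
314 ........................................
317 ........................................
320 ........................................
323 ...............#########................
326 ..............############..............
329 .............##############.............
332 .............###############............
335 ............################............
338 .............###############............
341 .............##############.............
344 ..............############..............
347 ................#########...............
[276.93969166 193.25922007] [[0.42387117 0.31265797 0.008     ]]
```

The side view puts the finger ends about 40 mm above the reported TCP at this opening, which explains the empty closing. I'll approach lower with the jaw open, in small steps, watching the force.

{"api": "send_rows", "payload": {
  "targets": [
    {"jaw": 1, "tx": 0.1, "ty": 0, "tz": 0.6, "wx": 0, "wy": 0, "wz": 0},
    {"jaw": 1, "tx": 0, "ty": 0, "tz": 0.5, "wx": 0, "wy": 0, "wz": 0},
    {"jaw": 1, "tx": 0, "ty": 0, "tz": 0.5, "wx": 0, "wy": 0, "wz": 0},
    {"jaw": 1, "tx": 0, "ty": 0, "tz": 0.8, "wx": 0, "wy": 0, "wz": 0},
    {"jaw": 1, "tx": 0, "ty": 0, "tz": 0.8, "wx": 0, "wy": 0, "wz": 0},
    {"jaw": 1, "tx": 0, "ty": 0, "tz": 0.8, "wx": 0, "wy": 0, "wz": 0},
    {"jaw": 1, "tx": 0, "ty": 0, "tz": 0.5, "wx": 0, "wy": 0, "wz": 0},
    {"jaw": 1, "tx": 0, "ty": 0, "tz": 0.3, "wx": 0, "wy": 0, "wz": 0},
    {"jaw": 1, "tx": 0, "ty": 0, "tz": 0, "wx": 0, "wy": 0, "wz": 0}
  ]
}}

```text
time_s: 6.33
ee_pos: [0.4226, 0.311, -0.0194]
orientation: [-179.9, -0.2, 179.9]
ft_force: [-0.6, -0.1, 0.4]
grip_width: 0.0856
grasp_force: 0.0
```

Run:
```python
from h import *
for i in range(4):
    s,im,c=look();print(np.round(s["ee_pos"],4),np.round(s["joint_pos"],3),np.round(s["ft_force"],1))
u,kk,a=blob(im,"wblack",px(c,[.425,.312,.012]),60);print(u,a)
```

```text
[ 0.4226  0.311  -0.0194] [ 2.2050e+01 -2.5010e+00 -2.5380e+01  6.7325e+01 -6.0000e-03  2.2100e+01] [-0.6 -0.1  0.4]
[ 0.4235  0.3114 -0.0179] [ 2.2052e+01 -2.5670e+00 -2.5279e+01  6.7382e+01 -4.0000e-03  2.2099e+01] [-0.1 -0.2  0.8]
[ 0.4243  0.3117 -0.0169] [ 2.2053e+01 -2.6150e+00 -2.5213e+01  6.7402e+01 -5.0000e-03  2.2098e+01] [ 0.3 -1.3  0.1]
[ 0.4248  0.3119 -0.0163] [ 2.2054e+01 -2.6470e+00 -2.5177e+01  6.7402e+01 -4.0000e-03  2.2100e+01] [ 0.2 -0.  -0.5]
[276.59465825 255.0869061 ] 9341.5
```

{"api": "send_rows", "payload": {
  "targets": [
    {"jaw": 1, "tx": 0, "ty": 0, "tz": 0.2, "wx": 0, "wy": 0, "wz": 0},
    {"jaw": 1, "tx": 0, "ty": 0, "tz": 0.2, "wx": 0, "wy": 0, "wz": 0},
    {"jaw": 1, "tx": 0, "ty": 0, "tz": 0, "wx": 0, "wy": 0, "wz": 0}
  ]
}}

```text
time_s: 6.78
ee_pos: [0.4237, 0.3115, -0.028]
orientation: [-180.0, -0.0, 180.0]
ft_force: [0.4, -0.1, 0.0]
grip_width: 0.0857
grasp_force: 0.0
```

{"api": "send_rows", "payload": {
  "targets": [
    {"jaw": 1, "tx": 0, "ty": 0, "tz": 0.16, "wx": 0, "wy": 0, "wz": 0},
    {"jaw": 1, "tx": 0, "ty": 0, "tz": 0, "wx": 0, "wy": 0, "wz": 0},
    {"jaw": 1, "tx": 0, "ty": 0, "tz": 0, "wx": 0, "wy": 0, "wz": 0}
  ]
}}

```text
time_s: 7.03
ee_pos: [0.4239, 0.3116, -0.0314]
orientation: [-180.0, -0.0, 180.0]
ft_force: [-0.8, 0.8, 0.4]
grip_width: 0.0858
grasp_force: 0.0
```

Run:
```python
from h import *
sd=snapshot("side");k=cam("side");s=sense();e=np.array(s["ee_pos"]);print(e.round(4),np.round(s["ft_force"],1))
im=snapshot("wrist")
sb=cv2.resize(sd[275:375,255:400],None,fx=4,fy=4,interpolation=cv2.INTER_CUBIC)
b=cv2.resize(im,(560*2//3,280));b=b[:,80:290];b=cv2.copyMakeBorder(b,0,120,0,0,cv2.BORDER_CONSTANT)
cv2.imwrite("pics/w4.png",np.hstack([sb,b])[:,:,::-1])
```

```text
[ 0.4241  0.3116 -0.0312] [ 0.7 -0.1  0.4]
```

View pics/w4.png

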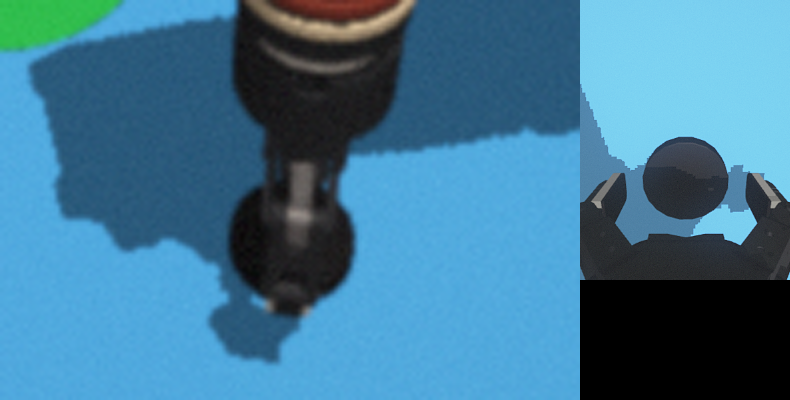

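The side crop shows the near fingertip at crop (290,315), full frame (327,354), beside the disc's lower rim. I'm computing its height.

Run:
```python
from h import *
k=cam("side")
for y in (.0425,.05,.057):
  for row in (353,355):
    o,d=rays(k,(327.5,row));d=d[0];t=(.3116+y-o[1])/d[1];print(y,row,(o+t*d).round(4))
```

```text
0.0425 353 [0.4214 0.3541 0.011 ]
0.0425 355 [0.4209 0.3541 0.0041]
0.05 353 [0.4215 0.3616 0.0231]
0.05 355 [0.421  0.3616 0.0163]
0.057 353 [0.4217 0.3686 0.0344]
0.057 355 [0.4212 0.3686 0.0276]
```

{"api": "send_rows", "payload": {
  "targets": [
    {"jaw": 1, "tx": 0, "ty": 0, "tz": 0.14, "wx": 0, "wy": 0, "wz": 0},
    {"jaw": 1, "tx": 0, "ty": 0, "tz": 0, "wx": 0, "wy": 0, "wz": 0},
    {"jaw": 1, "tx": 0, "ty": 0, "tz": 0, "wx": 0, "wy": 0, "wz": 0}
  ]
}}

```text
time_s: 7.38
ee_pos: [0.424, 0.3116, -0.0349]
orientation: [-180.0, -0.0, 180.0]
ft_force: [0.1, -0.5, -0.0]
grip_width: 0.0855
grasp_force: 0.0
```

{"api": "send_rows", "payload": {
  "force": 30,
  "targets": [
    {"jaw": 0.4, "tx": 0, "ty": 0, "tz": 0, "wx": 0, "wy": 0, "wz": 0},
    {"jaw": 0.4, "tx": 0, "ty": 0, "tz": 0, "wx": 0, "wy": 0, "wz": 0},
    {"jaw": 0.4, "tx": 0, "ty": 0, "tz": 0, "wx": 0, "wy": 0, "wz": 0},
    {"jaw": 0.4, "tx": 0, "ty": 0, "tz": 0, "wx": 0, "wy": 0, "wz": 0}
  ]
}}

```text
time_s: 7.72
ee_pos: [0.4244, 0.3117, -0.0342]
orientation: [-180.0, 0.0, 180.0]
ft_force: [-0.7, -0.7, 5.2]
grip_width: 0.0622
grasp_force: 32.5
```

Gripped at 62 mm and 32 N. I'm lifting, then carrying it to the base at (0.629, −0.105).

{"api": "send_rows", "payload": {
  "targets": [
    {"jaw": 0.4, "tx": 0, "ty": 0, "tz": -0.2, "wx": 0, "wy": 0, "wz": 0},
    {"jaw": 0.4, "tx": 0, "ty": 0, "tz": -0.5, "wx": 0, "wy": 0, "wz": 0},
    {"jaw": 0.4, "tx": 0, "ty": 0, "tz": -0.8, "wx": 0, "wy": 0, "wz": 0},
    {"jaw": 0.4, "tx": -0.2, "ty": -0.3, "tz": -0.9, "wx": 0, "wy": 0, "wz": 0},
    {"jaw": 0.4, "tx": -0.4, "ty": -0.7, "tz": -0.9, "wx": 0, "wy": 0, "wz": 0},
    {"jaw": 0.4, "tx": -0.5, "ty": -0.9, "tz": -0.7, "wx": 0, "wy": 0, "wz": 0},
    {"jaw": 0.4, "tx": -0.5, "ty": -1, "tz": 0, "wx": 0, "wy": 0, "wz": 0},
    {"jaw": 0.4, "tx": -0.5, "ty": -1, "tz": 0, "wx": 0, "wy": 0, "wz": 0},
    {"jaw": 0.4, "tx": -0.5, "ty": -1, "tz": 0, "wx": 0, "wy": 0, "wz": 0},
    {"jaw": 0.4, "tx": -0.5, "ty": -1, "tz": 0, "wx": 0, "wy": 0, "wz": 0},
    {"jaw": 0.4, "tx": -0.5, "ty": -1, "tz": 0, "wx": 0, "wy": 0, "wz": 0},
    {"jaw": 0.4, "tx": -0.5, "ty": -1, "tz": 0, "wx": 0, "wy": 0, "wz": 0}
  ]
}}

```text
time_s: 8.72
ee_pos: [0.5272, 0.1128, 0.0665]
orientation: [-180.0, 0.1, 180.0]
ft_force: [-0.7, 0.9, -1.3]
grip_width: 0.0619
grasp_force: 33.0
```

{"api": "send_rows", "payload": {
  "targets": [
    {"jaw": 0.4, "tx": -0.5, "ty": -1, "tz": 0, "wx": 0, "wy": 0, "wz": 0},
    {"jaw": 0.4, "tx": -0.5, "ty": -1, "tz": 0, "wx": 0, "wy": 0, "wz": 0},
    {"jaw": 0.4, "tx": -0.5, "ty": -1, "tz": 0, "wx": 0, "wy": 0, "wz": 0},
    {"jaw": 0.4, "tx": -0.5, "ty": -1, "tz": 0, "wx": 0, "wy": 0, "wz": 0},
    {"jaw": 0.4, "tx": -0.5, "ty": -1, "tz": 0, "wx": 0, "wy": 0, "wz": 0},
    {"jaw": 0.4, "tx": -0.5, "ty": -1, "tz": 0, "wx": 0, "wy": 0, "wz": 0},
    {"jaw": 0.4, "tx": -0.5, "ty": -1, "tz": 0, "wx": 0, "wy": 0, "wz": 0},
    {"jaw": 0.4, "tx": -0.4, "ty": -0.9, "tz": 0, "wx": 0, "wy": 0, "wz": 0},
    {"jaw": 0.4, "tx": -0.2, "ty": -0.4, "tz": 0, "wx": 0, "wy": 0, "wz": 0},
    {"jaw": 0.4, "tx": 0, "ty": 0, "tz": 0, "wx": 0, "wy": 0, "wz": 0},
    {"jaw": 0.4, "tx": 0, "ty": 0, "tz": 0, "wx": 0, "wy": 0, "wz": 0},
    {"jaw": 0.4, "tx": 0, "ty": 0, "tz": 0, "wx": 0, "wy": 0, "wz": 0}
  ]
}}

```text
time_s: 9.72
ee_pos: [0.6285, -0.0924, 0.0657]
orientation: [180.0, -0.0, 180.0]
ft_force: [-0.6, 0.7, -0.9]
grip_width: 0.0624
grasp_force: 33.0
```

Run:
```python
from h import *
s,im,c=look("w5");e=np.array(s["ee_pos"]);print(e.round(4))
print("pred base",px(c,[.6293,-.1051,.034]),"held",px(c,e+[0,0,.042]),"deck",px(c,[.6293,-.1051,.018]))
```

```text
[ 0.6285 -0.0924  0.0657]
pred base [259.64766568 223.49287147] held [276.09802279 269.29983296] deck [260.86568287 216.9274927 ]
```

View pics/w5.png

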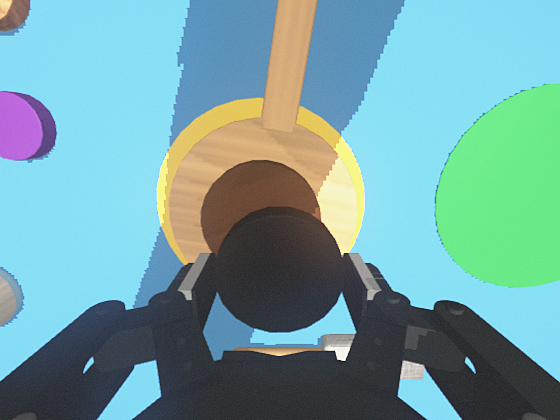

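The wrist view shows the held black disc at (280,269) as predicted, and the dark base at (262,215) on the deck. The base must move left relative to the disc, so the disc shifts −y. I'll fit the rims with fixed radii for the relative offset.

```bash
cat >> h.py <<'E'
def rim(c,P0,R,zb,h,edge):
    """centre (x,y) of an upright cylinder: silhouette pixels near the camera lie on its bottom rim, far ones on its top rim"""
    from scipy.optimize import least_squares
    o=c[2]; cen=np.array(P0,float)
    for _ in range(6):
        v=cen-o[:2]; v/=np.linalg.norm(v)
        A=plane(c,edge,zb)[:,:2]; B=plane(c,edge,zb+h)[:,:2]
        na=(A-cen)@v<-.4*R; fb=(B-cen)@v>.4*R
        Q=np.r_[A[na],B[fb]]; d=np.abs(np.hypot(*(Q-cen).T)-R)<(.012 if _<3 else .003); Q=Q[d]
        cen=least_squares(lambda q:np.hypot(*(Q-q).T)-R,cen,loss="soft_l1",f_scale=.0007).x
    r=np.hypot(*(Q-cen).T)-R
    return cen,len(Q),np.sqrt((r**2).mean()),(int(na.sum()),int(fb.sum()))
def edges(m):
    cs,_=cv2.findContours(cv2.morphologyEx(m,cv2.MORPH_OPEN,np.ones((3,3))),cv2.RETR_EXTERNAL,cv2.CHAIN_APPROX_NONE)
    return max(cs,key=cv2.contourArea)[:,0].astype(float)
E
python3 - <<'E'
from h import *
im=cv2.imread("pics/w5.png")[:,:,::-1];s=sense();c=cam("wrist",s);e=np.array(s["ee_pos"]);print(e)
h=cv2.cvtColor(im,cv2.COLOR_RGB2HSV)
for p in((262,190),(262,165),(225,240),(310,195),(280,215),(280,260),(280,325),(260,130),(190,200),(345,200)): print(p,h[p[1],p[0]])
E
```

```text
[ 0.62849429 -0.09221781  0.06564395]
(262, 190) [ 11 134 110]
(262, 165) [ 11 121 105]
(225, 240) [176  33  54]
(310, 195) [ 13 124 127]
(280, 215) [ 2 51 70]
(280, 260) [174  26  49]
(280, 325) [109  64  64]
(260, 130) [ 16 113 214]
(190, 200) [ 16 105 207]
(345, 200) [ 29  49 247]
```

```bash
cat >> h.py <<'E'
def wmask(im,lo,hi): return cv2.inRange(cv2.cvtColor(im,cv2.COLOR_RGB2HSV),np.array(lo),np.array(hi))
E
python3 - <<'E'
from h import *
im=cv2.imread("pics/w5.png")[:,:,::-1];s=sense();c=cam("wrist",s);e=np.array(s["ee_pos"])
b=edges(wmask(im,(3,85,75),(20,255,165)));print("base",b.min(0),b.max(0))
top=b[b[:,1]<215]
print(rim(c,(.6293,-.1051),.045,.018,.016,top))
k=wmask(im,(0,0,0),(180,95,88));kk=np.zeros_like(k);cv2.circle(kk,(280,269),68,255,-1)
q=edges(k&kk);q=q[(np.hypot(*(q-[280,269]).T)<66)&((q[:,1]<250)|(q[:,1]>300))]
for dz in(.030,.034,.038):print("held",rim(c,e[:2],.032,e[2]+dz,.016,q)[:3])
# deck outline against yellow
y=wmask(im,(22,100,150),(35,255,255));print("yellow",y.sum()//255)
E
```

```text
base [201. 160.] [318. 253.]
(array([ 0.62986108, -0.10457579]), 127, np.float64(0.0003804974450382141), (127, 0))
held (array([ 0.63060919, -0.09102997]), 249, np.float64(0.0008390893070698725))
held (array([ 0.6285825 , -0.09145232]), 239, np.float64(0.001589677224149052))
held (array([ 0.62946272, -0.09124902]), 148, np.float64(0.000807450927370102))
yellow 4644
```

{"api": "send_rows", "payload": {
  "targets": [
    {"jaw": 0.4, "tx": 0, "ty": -0.3, "tz": 0.2, "wx": 0, "wy": 0, "wz": 0},
    {"jaw": 0.4, "tx": 0, "ty": -0.24, "tz": 0.5, "wx": 0, "wy": 0, "wz": 0},
    {"jaw": 0.4, "tx": 0, "ty": 0, "tz": 0.6, "wx": 0, "wy": 0, "wz": 0},
    {"jaw": 0.4, "tx": 0, "ty": 0, "tz": 0.5, "wx": 0, "wy": 0, "wz": 0},
    {"jaw": 0.4, "tx": 0, "ty": 0, "tz": 0.4, "wx": 0, "wy": 0, "wz": 0},
    {"jaw": 0.4, "tx": 0, "ty": 0, "tz": 0, "wx": 0, "wy": 0, "wz": 0},
    {"jaw": 0.4, "tx": 0, "ty": 0, "tz": 0, "wx": 0, "wy": 0, "wz": 0},
    {"jaw": 0.4, "tx": 0, "ty": 0, "tz": 0, "wx": 0, "wy": 0, "wz": 0},
    {"jaw": 0.4, "tx": 0, "ty": 0, "tz": 0, "wx": 0, "wy": 0, "wz": 0}
  ]
}}

```text
time_s: 10.52
ee_pos: [0.6295, -0.1072, 0.0114]
orientation: [-180.0, 0.1, 180.0]
ft_force: [-0.0, -0.4, -0.5]
grip_width: 0.0621
grasp_force: 33.0
```

Run:
```python
from h import *
s,im,c=look("w6");e=np.array(s["ee_pos"]);print(e.round(4))
b=edges(wmask(im,(3,85,75),(20,255,165)));print("base",b.min(0),b.max(0))
p=px(c,e+[0,.001,.034]);top=b[b[:,1]<p[1]-10]
print("base",rim(c,(.6293,-.1051),.045,.018,.016,top))
k=wmask(im,(0,0,0),(180,95,88));kk=np.zeros_like(k);cv2.circle(kk,tuple(int(v) for v in p),68,255,-1)
q=edges(k&kk);q=q[(np.hypot(*(q-p).T)<66)&((q[:,1]<p[1]-15))]
print("held",rim(c,e[:2],.032,e[2]+.034,.016,q))
```

```text
[ 0.6295 -0.1072  0.0114]
base [203. 170.] [351. 253.]
base (array([ 0.62984433, -0.104664  ]), 163, np.float64(0.0003837223278182447), (230, 0))
held (array([ 0.63106164, -0.10597053]), 131, np.float64(0.00031013878437473764), (131, 0))
```

{"api": "send_rows", "payload": {
  "targets": [
    {"jaw": 0.4, "tx": 0.04, "ty": 0.05, "tz": 0.1, "wx": 0, "wy": 0, "wz": 0},
    {"jaw": 0.4, "tx": 0, "ty": 0, "tz": 0.1, "wx": 0, "wy": 0, "wz": 0},
    {"jaw": 0.4, "tx": 0, "ty": 0, "tz": 0.1, "wx": 0, "wy": 0, "wz": 0},
    {"jaw": 0.4, "tx": 0, "ty": 0, "tz": 0.06, "wx": 0, "wy": 0, "wz": 0},
    {"jaw": 0.4, "tx": 0, "ty": 0, "tz": 0, "wx": 0, "wy": 0, "wz": 0},
    {"jaw": 0.4, "tx": 0, "ty": 0, "tz": 0, "wx": 0, "wy": 0, "wz": 0},
    {"jaw": 0.4, "tx": 0, "ty": 0, "tz": 0, "wx": 0, "wy": 0, "wz": 0}
  ]
}}

```text
time_s: 11.15
ee_pos: [0.6279, -0.1058, 0.0014]
orientation: [-180.0, 0.0, 180.0]
ft_force: [-0.6, -0.3, -0.1]
grip_width: 0.0623
grasp_force: 33.0
```

{"api": "send_rows", "payload": {
  "targets": [
    {"jaw": 0.4, "tx": 0, "ty": 0, "tz": 0.05, "wx": 0, "wy": 0, "wz": 0},
    {"jaw": 0.4, "tx": 0, "ty": 0, "tz": 0, "wx": 0, "wy": 0, "wz": 0},
    {"jaw": 0.4, "tx": 0, "ty": 0, "tz": 0, "wx": 0, "wy": 0, "wz": 0}
  ]
}}

```text
time_s: 11.4
ee_pos: [0.6278, -0.1057, 0.0001]
orientation: [-180.0, -0.0, 180.0]
ft_force: [-0.1, 0.4, -0.4]
grip_width: 0.0623
grasp_force: 33.0
```

Run:
```python
from h import *
s,im,c=look("w7");e=np.array(s["ee_pos"]);print(e.round(4),np.round(s["ft_force"],1))
b=edges(wmask(im,(3,85,75),(20,255,165)))
p=px(c,e+[0,.001,.034]);top=b[b[:,1]<p[1]-10]
print("base",rim(c,(.6293,-.1051),.045,.018,.016,top))
k=wmask(im,(0,0,0),(180,95,88));kk=np.zeros_like(k);cv2.circle(kk,tuple(int(v) for v in p),68,255,-1)
q=edges(k&kk);q=q[(np.hypot(*(q-p).T)<66)&((q[:,1]<p[1]-15))]
print("held",rim(c,e[:2],.032,e[2]+.034,.016,q))
```

```text
[ 6.278e-01 -1.057e-01  1.000e-04] [-0.1  0.4 -0.4]
base (array([ 0.62969368, -0.10468554]), 172, np.float64(0.00032273258411937814), (263, 0))
held (array([ 0.62938617, -0.10456769]), 132, np.float64(0.00034817961022938346), (132, 0))
```

Centred to within 0.4 mm. I'm lowering until it touches.

{"api": "send_rows", "payload": {
  "targets": [
    {"jaw": 0.4, "tx": 0, "ty": 0, "tz": 0.05, "wx": 0, "wy": 0, "wz": 0},
    {"jaw": 0.4, "tx": 0, "ty": 0, "tz": 0, "wx": 0, "wy": 0, "wz": 0},
    {"jaw": 0.4, "tx": 0, "ty": 0, "tz": 0, "wx": 0, "wy": 0, "wz": 0}
  ]
}}

```text
time_s: 11.7
ee_pos: [0.6281, -0.1058, -0.0001]
orientation: [-180.0, 0.0, 180.0]
ft_force: [-3.5, 0.4, 7.1]
grip_width: 0.0621
grasp_force: 33.6
```

Contact at 7 N. Releasing.

{"api": "send_rows", "payload": {
  "targets": [
    {"jaw": 0.6, "tx": 0, "ty": 0, "tz": -0.02, "wx": 0, "wy": 0, "wz": 0},
    {"jaw": 0.75, "tx": 0, "ty": 0, "tz": 0, "wx": 0, "wy": 0, "wz": 0},
    {"jaw": 0.9, "tx": 0, "ty": 0, "tz": 0, "wx": 0, "wy": 0, "wz": 0},
    {"jaw": 0.9, "tx": 0, "ty": 0, "tz": 0, "wx": 0, "wy": 0, "wz": 0},
    {"jaw": 0.9, "tx": 0, "ty": 0, "tz": -0.3, "wx": 0, "wy": 0, "wz": 0},
    {"jaw": 0.9, "tx": 0, "ty": 0, "tz": -0.8, "wx": 0, "wy": 0, "wz": 0},
    {"jaw": 0.9, "tx": 0, "ty": 0, "tz": -1, "wx": 0, "wy": 0, "wz": 0},
    {"jaw": 0.9, "tx": 0, "ty": 0, "tz": -1, "wx": 0, "wy": 0, "wz": 0},
    {"jaw": 0.9, "tx": 0, "ty": 0, "tz": -0.5, "wx": 0, "wy": 0, "wz": 0}
  ]
}}

```text
time_s: 12.45
ee_pos: [0.6292, -0.1063, 0.0933]
orientation: [-179.9, 0.2, 180.0]
ft_force: [0.6, -0.1, 1.1]
grip_width: 0.0808
grasp_force: 0.0
```

Run:
```python
from h import *
s,im,c=look("w8");e=np.array(s["ee_pos"]);print(e.round(4),s["grip_width"])
b=edges(wmask(im,(3,85,75),(20,255,165)))
p=px(c,[.6295,-.1047,.042]);print(p);top=b[b[:,1]<p[1]+5]
print("base",rim(c,(.6293,-.1051),.045,.018,.016,top))
k=wmask(im,(0,0,0),(180,95,100));kk=np.zeros_like(k);cv2.circle(kk,tuple(int(v) for v in p),55,255,-1)
q=edges(k&kk);q=q[(np.hypot(*(q-p).T)<53)]
print("black",rim(c,(.6295,-.1047),.032,.034,.016,q))
```

```text
[ 0.6292 -0.1063  0.0933] 0.08084961754902503
[279.09673086 214.64962294]
base (array([ 0.63076389, -0.10428756]), 114, np.float64(0.0006798041749972772), (178, 0))
black (array([ 0.62900222, -0.10459752]), 180, np.float64(0.0011877816976977181), (97, 83))
```

Black is placed about 1–2 mm off centre. Next the cork at (0.470, −0.290), with the jaw at 64 mm so the neighbours stay clear.

{"api": "send_rows", "payload": {
  "targets": [
    {"jaw": 0.5, "tx": 0.3, "ty": -0.4, "tz": 0, "wx": 0, "wy": 0, "wz": 0},
    {"jaw": 0.5, "tx": 0.7, "ty": -0.8, "tz": 0, "wx": 0, "wy": 0, "wz": 0},
    {"jaw": 0.5, "tx": 0.8, "ty": -0.9, "tz": 0, "wx": 0, "wy": 0, "wz": 0},
    {"jaw": 0.5, "tx": 0.8, "ty": -0.9, "tz": 0, "wx": 0, "wy": 0, "wz": 0},
    {"jaw": 0.5, "tx": 0.8, "ty": -0.9, "tz": 0.2, "wx": 0, "wy": 0, "wz": 0},
    {"jaw": 0.5, "tx": 0.8, "ty": -0.9, "tz": 0.3, "wx": 0, "wy": 0, "wz": 0},
    {"jaw": 0.5, "tx": 0.8, "ty": -0.9, "tz": 0.4, "wx": 0, "wy": 0, "wz": 0},
    {"jaw": 0.5, "tx": 0.7, "ty": -0.8, "tz": 0.5, "wx": 0, "wy": 0, "wz": 0},
    {"jaw": 0.5, "tx": 0.5, "ty": -0.6, "tz": 0.5, "wx": 0, "wy": 0, "wz": 0},
    {"jaw": 0.5, "tx": 0.1, "ty": -0.2, "tz": 0.2, "wx": 0, "wy": 0, "wz": 0},
    {"jaw": 0.5, "tx": 0, "ty": 0, "tz": 0, "wx": 0, "wy": 0, "wz": 0},
    {"jaw": 0.5, "tx": 0, "ty": 0, "tz": 0, "wx": 0, "wy": 0, "wz": 0}
  ]
}}

```text
time_s: 13.5
ee_pos: [0.4698, -0.2876, 0.0362]
orientation: [179.9, -0.0, 179.9]
ft_force: [1.1, -0.2, -0.0]
grip_width: 0.0641
grasp_force: 0.0
```

```bash
cat >> h.py <<'E'
def cork(im,c,P,zb,r):
    p=px(c,[*P,zb+.008]);k=wmask(im,(5,70,60),(20,255,255));kk=np.zeros_like(k);cv2.circle(kk,tuple(int(v) for v in p),r,255,-1)
    q=edges(k&kk);q=q[np.hypot(*(q-p).T)<r-3]
    return p,rim(c,P,.025,zb,.016,q)
E
python3 - <<'E'
from h import *
s,im,c=look("w9");e=np.array(s["ee_pos"]);print(e.round(4),s["grip_width"])
h=cv2.cvtColor(im,cv2.COLOR_RGB2HSV)
p,r=cork(im,c,(.4702,-.2904),0,65);print(p,r,h[int(p[1]),int(p[0])])
k=wmask(im,(5,70,60),(20,255,255));kk=np.zeros_like(k);cv2.circle(kk,tuple(int(v) for v in p),65,255,-1)
u=blob(im,"cork",p,65);print(u[0],tri([cam("top"),c],[(385.6,259.2),u[0]]))
E
```

```text
[ 0.4698 -0.2876  0.0362] 0.06411480609349118
[272.97500404 224.52066133] (array([ 0.47051996, -0.2885166 ]), 129, np.float64(0.0018583703736216467), (82, 61)) [ 13 108 168]
[274.94387037 225.72473682] (array([ 0.46997039, -0.28939722,  0.01255808]), np.float64(0.0006274424527825768))
```

Cork is at (0.470, −0.289), consistent across views. I'm descending.

{"api": "send_rows", "payload": {
  "targets": [
    {"jaw": 0.5, "tx": 0, "ty": -0.05, "tz": 0.4, "wx": 0, "wy": 0, "wz": 0},
    {"jaw": 0.5, "tx": 0, "ty": 0, "tz": 0.6, "wx": 0, "wy": 0, "wz": 0},
    {"jaw": 0.5, "tx": 0, "ty": 0, "tz": 0.6, "wx": 0, "wy": 0, "wz": 0},
    {"jaw": 0.5, "tx": 0, "ty": 0, "tz": 0.5, "wx": 0, "wy": 0, "wz": 0},
    {"jaw": 0.5, "tx": 0, "ty": 0, "tz": 0.3, "wx": 0, "wy": 0, "wz": 0},
    {"jaw": 0.5, "tx": 0, "ty": 0, "tz": 0.1, "wx": 0, "wy": 0, "wz": 0},
    {"jaw": 0.5, "tx": 0, "ty": 0, "tz": 0, "wx": 0, "wy": 0, "wz": 0},
    {"jaw": 0.5, "tx": 0, "ty": 0, "tz": 0, "wx": 0, "wy": 0, "wz": 0}
  ]
}}

```text
time_s: 14.22
ee_pos: [0.4706, -0.2895, -0.0251]
orientation: [-180.0, 0.0, 180.0]
ft_force: [0.4, -0.8, 0.3]
grip_width: 0.0639
grasp_force: 0.0
```

{"api": "send_rows", "payload": {
  "force": 25,
  "targets": [
    {"jaw": 0.1, "tx": 0, "ty": 0, "tz": 0, "wx": 0, "wy": 0, "wz": 0},
    {"jaw": 0.1, "tx": 0, "ty": 0, "tz": 0, "wx": 0, "wy": 0, "wz": 0},
    {"jaw": 0.1, "tx": 0, "ty": 0, "tz": 0, "wx": 0, "wy": 0, "wz": 0},
    {"jaw": 0.1, "tx": 0, "ty": 0, "tz": 0, "wx": 0, "wy": 0, "wz": 0}
  ]
}}

```text
time_s: 14.55
ee_pos: [0.4706, -0.2898, -0.0249]
orientation: [-179.9, 0.0, 179.9]
ft_force: [0.2, 0.3, 2.7]
grip_width: 0.0468
grasp_force: 1.3
```

{"api": "send_rows", "payload": {
  "targets": [
    {"jaw": -0.1, "tx": 0, "ty": 0, "tz": 0, "wx": 0, "wy": 0, "wz": 0},
    {"jaw": -0.1, "tx": 0, "ty": 0, "tz": 0, "wx": 0, "wy": 0, "wz": 0},
    {"jaw": -0.1, "tx": 0, "ty": 0, "tz": 0, "wx": 0, "wy": 0, "wz": 0}
  ]
}}

```text
time_s: 14.8
ee_pos: [0.4713, -0.2905, -0.0237]
orientation: [-179.9, 0.1, 180.0]
ft_force: [-0.5, -0.1, 11.2]
grip_width: 0.0381
grasp_force: 5.4
```

The fingertips are riding on the cork's top edge. I'll open, rise, look again and go lower.

{"api": "send_rows", "payload": {
  "targets": [
    {"jaw": 0.5, "tx": 0, "ty": 0, "tz": -0.2, "wx": 0, "wy": 0, "wz": 0},
    {"jaw": 0.5, "tx": 0, "ty": 0, "tz": -0.3, "wx": 0, "wy": 0, "wz": 0},
    {"jaw": 0.5, "tx": 0, "ty": 0, "tz": -0.5, "wx": 0, "wy": 0, "wz": 0},
    {"jaw": 0.5, "tx": 0, "ty": 0, "tz": 0, "wx": 0, "wy": 0, "wz": 0},
    {"jaw": 0.5, "tx": 0, "ty": 0, "tz": 0, "wx": 0, "wy": 0, "wz": 0},
    {"jaw": 0.5, "tx": 0, "ty": 0, "tz": 0, "wx": 0, "wy": 0, "wz": 0}
  ]
}}

```text
time_s: 15.3
ee_pos: [0.4703, -0.2894, -0.0005]
orientation: [-180.0, 0.0, 180.0]
ft_force: [0.3, 0.0, 0.3]
grip_width: 0.0642
grasp_force: 0.0
```

Run:
```python
from h import *
s,im,c=look("w10");e=np.array(s["ee_pos"]);print(e.round(4),s["grip_width"],np.round(s["ft_force"],1))
p,r=cork(im,c,(.4702,-.2904),0,72);print(p,r)
u=blob(im,"cork",p,75);print(u[0],u[2],plane(c,u[0],.01))
```

```text
[ 0.4703 -0.2894 -0.0005] 0.064249740069195 [0.3 0.  0.3]
[274.95253204 243.45513306] (array([ 0.4687333 , -0.28985533]), 140, np.float64(0.001621149849206408), (85, 77))
[276.82029619 244.61799689] 5030.5 [[ 0.47012126 -0.28925041  0.01      ]]
```

{"api": "send_rows", "payload": {
  "targets": [
    {"jaw": 0.5, "tx": 0, "ty": 0, "tz": 0.4, "wx": 0, "wy": 0, "wz": 0},
    {"jaw": 0.5, "tx": 0, "ty": 0, "tz": 0.4, "wx": 0, "wy": 0, "wz": 0},
    {"jaw": 0.5, "tx": 0, "ty": 0, "tz": 0.3, "wx": 0, "wy": 0, "wz": 0},
    {"jaw": 0.5, "tx": 0, "ty": 0, "tz": 0.2, "wx": 0, "wy": 0, "wz": 0},
    {"jaw": 0.5, "tx": 0, "ty": 0, "tz": 0.1, "wx": 0, "wy": 0, "wz": 0},
    {"jaw": 0.5, "tx": 0, "ty": 0, "tz": 0, "wx": 0, "wy": 0, "wz": 0},
    {"jaw": 0.5, "tx": 0, "ty": 0, "tz": 0, "wx": 0, "wy": 0, "wz": 0}
  ]
}}

```text
time_s: 15.93
ee_pos: [0.4702, -0.2894, -0.0357]
orientation: [180.0, -0.0, 180.0]
ft_force: [0.3, 0.2, 0.1]
grip_width: 0.0641
grasp_force: 0.0
```

{"api": "send_rows", "payload": {
  "targets": [
    {"jaw": 0.1, "tx": 0, "ty": 0, "tz": 0, "wx": 0, "wy": 0, "wz": 0},
    {"jaw": 0.1, "tx": 0, "ty": 0, "tz": 0, "wx": 0, "wy": 0, "wz": 0},
    {"jaw": 0.1, "tx": 0, "ty": 0, "tz": 0, "wx": 0, "wy": 0, "wz": 0},
    {"jaw": 0.1, "tx": 0, "ty": 0, "tz": 0, "wx": 0, "wy": 0, "wz": 0}
  ]
}}

```text
time_s: 16.27
ee_pos: [0.4706, -0.2898, -0.0349]
orientation: [-180.0, 0.0, 180.0]
ft_force: [-0.6, 0.4, 6.1]
grip_width: 0.0486
grasp_force: 26.2
```

Gripped: 48.6 mm, 26 N. Lifting and carrying it to the stack.

{"api": "send_rows", "payload": {
  "targets": [
    {"jaw": 0.1, "tx": 0, "ty": 0, "tz": -0.2, "wx": 0, "wy": 0, "wz": 0},
    {"jaw": 0.1, "tx": 0, "ty": 0, "tz": -0.6, "wx": 0, "wy": 0, "wz": 0},
    {"jaw": 0.1, "tx": 0, "ty": 0, "tz": -0.9, "wx": 0, "wy": 0, "wz": 0},
    {"jaw": 0.1, "tx": -0.2, "ty": 0.2, "tz": -0.9, "wx": 0, "wy": 0, "wz": 0},
    {"jaw": 0.1, "tx": -0.5, "ty": 0.6, "tz": -0.9, "wx": 0, "wy": 0, "wz": 0},
    {"jaw": 0.1, "tx": -0.8, "ty": 0.9, "tz": -0.7, "wx": 0, "wy": 0, "wz": 0},
    {"jaw": 0.1, "tx": -0.8, "ty": 0.9, "tz": -0.2, "wx": 0, "wy": 0, "wz": 0},
    {"jaw": 0.1, "tx": -0.8, "ty": 0.9, "tz": 0, "wx": 0, "wy": 0, "wz": 0},
    {"jaw": 0.1, "tx": -0.8, "ty": 0.9, "tz": 0, "wx": 0, "wy": 0, "wz": 0},
    {"jaw": 0.1, "tx": -0.8, "ty": 0.9, "tz": 0, "wx": 0, "wy": 0, "wz": 0},
    {"jaw": 0.1, "tx": -0.8, "ty": 0.9, "tz": 0, "wx": 0, "wy": 0, "wz": 0},
    {"jaw": 0.1, "tx": -0.5, "ty": 0.7, "tz": 0, "wx": 0, "wy": 0, "wz": 0}
  ]
}}

```text
time_s: 17.27
ee_pos: [0.6216, -0.115, 0.0744]
orientation: [180.0, 0.0, -180.0]
ft_force: [1.1, 0.1, -0.4]
grip_width: 0.0488
grasp_force: 26.0
```

{"api": "send_rows", "payload": {
  "targets": [
    {"jaw": 0.1, "tx": -0.3, "ty": 0.4, "tz": 0.2, "wx": 0, "wy": 0, "wz": 0},
    {"jaw": 0.1, "tx": 0, "ty": 0, "tz": 0.4, "wx": 0, "wy": 0, "wz": 0},
    {"jaw": 0.1, "tx": 0, "ty": 0, "tz": 0.5, "wx": 0, "wy": 0, "wz": 0},
    {"jaw": 0.1, "tx": 0, "ty": 0, "tz": 0.4, "wx": 0, "wy": 0, "wz": 0},
    {"jaw": 0.1, "tx": 0, "ty": 0, "tz": 0.2, "wx": 0, "wy": 0, "wz": 0},
    {"jaw": 0.1, "tx": 0, "ty": 0, "tz": 0, "wx": 0, "wy": 0, "wz": 0},
    {"jaw": 0.1, "tx": 0, "ty": 0, "tz": 0, "wx": 0, "wy": 0, "wz": 0},
    {"jaw": 0.1, "tx": 0, "ty": 0, "tz": 0, "wx": 0, "wy": 0, "wz": 0}
  ]
}}

```text
time_s: 17.93
ee_pos: [0.628, -0.1077, 0.0324]
orientation: [-180.0, 0.0, 179.9]
ft_force: [-0.2, 0.2, -0.6]
grip_width: 0.0485
grasp_force: 26.0
```

```bash
cat > m.py <<'E'
from h import *
import sys
zc=float(sys.argv[1]) if len(sys.argv)>1 else None
s,im,c=look(sys.argv[2]);e=np.array(s["ee_pos"]);print(e.round(4),np.round(s["ft_force"],1),s["grip_width"])
zb=e[2]+.035 if zc<0 else zc
b=edges(wmask(im,(3,85,75),(20,255,165))|wmask(im,(0,0,0),(180,95,100)))
k=wmask(im,(0,0,0),(180,95,100));B=np.array([.6295,-.1047])
p=px(c,[*B,.034]);kk=np.zeros_like(k);cv2.circle(kk,tuple(int(v) for v in p),70,255,-1)
q=edges(k&kk);q=q[q[:,1]<p[1]];print("black",rim(c,B,.032,.034,.016,q))
ck=wmask(im,(6,90,100),(20,255,255));p=px(c,[e[0],e[1],zb+.008]);kk=np.zeros_like(ck);cv2.circle(kk,tuple(int(v) for v in p),62,255,-1)
q=edges(ck&kk);print("cork px",q.min(0),q.max(0),p);print("cork",rim(c,e[:2],.025,zb,.016,q))
E
python3 m.py -1 w11
```

```text
[ 0.628  -0.1077  0.0324] [-0.2  0.2 -0.6] 0.04849166523332099
black (array([ 0.62985956, -0.10492063]), 124, np.float64(0.0006534301990858065), (174, 0))
cork px [227. 218.] [330. 322.] [276.01951639 270.31608797]
cork (array([ 0.62763071, -0.10757399]), 200, np.float64(0.001124784653496077), (99, 111))
```

View pics/w11.png

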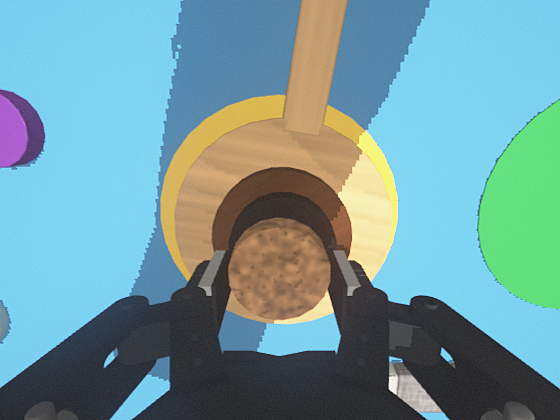

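The cork is held at (279,270) above the black disc, whose crescent top is at (283,192), and the base and black disc look concentric. I'm shifting +2 mm in x and y and lowering.

{"api": "send_rows", "payload": {
  "targets": [
    {"jaw": 0.1, "tx": -0.08, "ty": 0.08, "tz": 0.1, "wx": 0, "wy": 0, "wz": 0},
    {"jaw": 0.1, "tx": 0, "ty": 0, "tz": 0.2, "wx": 0, "wy": 0, "wz": 0},
    {"jaw": 0.1, "tx": 0, "ty": 0, "tz": 0.2, "wx": 0, "wy": 0, "wz": 0},
    {"jaw": 0.1, "tx": 0, "ty": 0, "tz": 0.08, "wx": 0, "wy": 0, "wz": 0},
    {"jaw": 0.1, "tx": 0, "ty": 0, "tz": 0, "wx": 0, "wy": 0, "wz": 0},
    {"jaw": 0.1, "tx": 0, "ty": 0, "tz": 0, "wx": 0, "wy": 0, "wz": 0},
    {"jaw": 0.1, "tx": 0, "ty": 0, "tz": 0, "wx": 0, "wy": 0, "wz": 0}
  ]
}}

```text
time_s: 18.57
ee_pos: [0.6299, -0.105, 0.0175]
orientation: [-180.0, 0.0, 180.0]
ft_force: [-0.4, -0.3, -0.3]
grip_width: 0.0487
grasp_force: 26.0
```

```bash
python3 m.py -1 w12
```

```text
[ 0.6299 -0.105   0.0175] [-0.4 -0.3 -0.3] 0.048661740639911744
black (array([ 0.62973709, -0.10475297]), 129, np.float64(0.0005109495598658554), (193, 0))
cork px [227. 218.] [330. 331.] [276.04219886 270.26896666]
cork (array([ 0.6297456 , -0.10427437]), 165, np.float64(0.0010951852678310044), (98, 125))
```

Aligned to under 1 mm. I'm lowering 1 mm at a time to contact.

{"api": "send_rows", "payload": {
  "targets": [
    {"jaw": 0.1, "tx": 0, "ty": 0, "tz": 0.06, "wx": 0, "wy": 0, "wz": 0},
    {"jaw": 0.1, "tx": 0, "ty": 0, "tz": 0, "wx": 0, "wy": 0, "wz": 0},
    {"jaw": 0.1, "tx": 0, "ty": 0, "tz": 0.03, "wx": 0, "wy": 0, "wz": 0},
    {"jaw": 0.1, "tx": 0, "ty": 0, "tz": 0, "wx": 0, "wy": 0, "wz": 0},
    {"jaw": 0.1, "tx": 0, "ty": 0, "tz": 0, "wx": 0, "wy": 0, "wz": 0}
  ]
}}

```text
time_s: 19.03
ee_pos: [0.6299, -0.1051, 0.0152]
orientation: [-180.0, 0.0, 180.0]
ft_force: [-0.2, 0.7, -0.0]
grip_width: 0.0484
grasp_force: 26.0
```

{"api": "send_rows", "payload": {
  "targets": [
    {"jaw": 0.1, "tx": 0, "ty": 0, "tz": 0.05, "wx": 0, "wy": 0, "wz": 0},
    {"jaw": 0.1, "tx": 0, "ty": 0, "tz": 0, "wx": 0, "wy": 0, "wz": 0},
    {"jaw": 0.1, "tx": 0, "ty": 0, "tz": 0, "wx": 0, "wy": 0, "wz": 0}
  ]
}}

```text
time_s: 19.28
ee_pos: [0.63, -0.1051, 0.0152]
orientation: [-180.0, 0.0, 180.0]
ft_force: [-4.4, 1.5, 9.2]
grip_width: 0.0487
grasp_force: 26.8
```

{"api": "send_rows", "payload": {
  "targets": [
    {"jaw": 0.1, "tx": 0, "ty": 0, "tz": -0.03, "wx": 0, "wy": 0, "wz": 0},
    {"jaw": 0.3, "tx": 0, "ty": 0, "tz": 0, "wx": 0, "wy": 0, "wz": 0},
    {"jaw": 0.5, "tx": 0, "ty": 0, "tz": 0, "wx": 0, "wy": 0, "wz": 0},
    {"jaw": 0.6, "tx": 0, "ty": 0, "tz": 0, "wx": 0, "wy": 0, "wz": 0},
    {"jaw": 0.6, "tx": 0, "ty": 0, "tz": 0, "wx": 0, "wy": 0, "wz": 0},
    {"jaw": 0.6, "tx": 0, "ty": 0, "tz": -0.3, "wx": 0, "wy": 0, "wz": 0},
    {"jaw": 0.6, "tx": 0, "ty": 0, "tz": -0.8, "wx": 0, "wy": 0, "wz": 0},
    {"jaw": 0.6, "tx": 0, "ty": 0, "tz": -1, "wx": 0, "wy": 0, "wz": 0},
    {"jaw": 0.6, "tx": 0, "ty": 0, "tz": -0.7, "wx": 0, "wy": 0, "wz": 0},
    {"jaw": 0.6, "tx": 0, "ty": 0, "tz": 0, "wx": 0, "wy": 0, "wz": 0},
    {"jaw": 0.6, "tx": 0, "ty": 0, "tz": 0, "wx": 0, "wy": 0, "wz": 0}
  ]
}}

```text
time_s: 20.2
ee_pos: [0.6309, -0.1054, 0.0864]
orientation: [-179.9, 0.1, 180.0]
ft_force: [0.4, -0.5, -0.2]
grip_width: 0.0683
grasp_force: 0.0
```

```bash
python3 m.py .05 w13
python3 - <<'E'
from h import *
# handle: pale straight strip, from last wrist picture
im=cv2.imread("pics/w13.png")[:,:,::-1];s=sense();c=cam("wrist",s)
k=wmask(im,(8,60,110),(24,220,255));P=[]
for r in range(3,420,3):
    xs=np.flatnonzero(k[r]); 
    if len(xs)<10: continue
    runs=np.split(xs,np.flatnonzero(np.diff(xs)>3)+1);R=max(runs,key=len)
    A=plane(c,[(R[0],r),(R[-1]+1,r)],.018);w=A[1,1]-A[0,1]
    if .022<w<.030: P.append([*A.mean(0)[:2],w])
P=np.array(P);print(len(P),P[:,2].mean(),P[:,0].min(),P[:,0].max())
f=np.polyfit(P[:,0],P[:,1],1);print("yaw",np.degrees(np.arctan(f[0])),"y at x=.5056",np.polyval(f,.5056),"y at .63",np.polyval(f,.63))
# deck outline (pale) at z=.018, near half, R=75
d=edges(k|wmask(im,(0,0,0),(20,255,165)));print(d.min(0),d.max(0))
E
```

```text
[ 0.6309 -0.1054  0.0864] [ 0.4 -0.5 -0.2] 0.06827909619797526
black (array([ 0.63001069, -0.10454617]), 100, np.float64(0.0005524629630227728), (156, 0))
cork px [245. 187.] [314. 257.] [276.92246158 223.81753456]
cork (array([ 0.62894159, -0.10340372]), 133, np.float64(0.0010439804525689512), (66, 67))
31 0.025263129927058238 0.47812840605887275 0.5378236862136756
yaw -9.409392243745392 y at x=.5056 -0.08270729399196668 y at .63 -0.10332253223738753
[181.   0.] [366. 283.]
```

Cork sits about 1.5 mm off black's centre. The board's yaw is −9.4°. Now I'm fitting the deck centre and green centre from the clean starting images.

Run:
```python
from h import *
for n,near in(("top",(311,197)),("side",(268,200))):
    im=cv2.imread(f"pics/{n}0.png")[:,:,::-1];c=cam(n)
    k=wmask(im,(5,60,20),(22,255,255));kk=np.zeros_like(k);cv2.circle(kk,near,70,255,-1)
    cs,_=cv2.findContours(k&kk,cv2.RETR_EXTERNAL,cv2.CHAIN_APPROX_NONE);q=max(cs,key=cv2.contourArea)[:,0].astype(float)
    X=plane(c,q,.018)[:,:2];keep=X[:,0]>.575
    print(n,"deck",rim(c,(.63,-.105),.075,0,.018,q[keep]))
    g=edges(mask(im,"green"));print(" green",disc(c,g,0,.087))
    b=edges(wmask(im,(0,80,15),(18,255,110))&kk);print(" base",rim(c,(.63,-.105),.045,.018,.016,b))
im=cv2.imread("pics/w13.png")[:,:,::-1];c=cam("wrist",sense())
k=wmask(im,(5,60,20),(21,255,255));q=edges(k);X=plane(c,q,0)[:,:2];q=q[np.abs(X[:,1]-(-.1047-(X[:,0]-.63)*.166))>.018]
print("wrist deck",rim(c,(.63,-.105),.075,0,.018,q))
```

```text
top deck (array([ 0.626053  , -0.10362348]), 71, np.float64(0.0012467932074379955), (20, 63))
 green [0.61536244 0.12600297 0.08484291]
 base (array([ 0.63235742, -0.10581977]), 40, np.float64(0.0008809145576320583), (39, 32))
side deck (array([ 0.62450677, -0.10440596]), 39, np.float64(0.0016159710108817225), (38, 44))
 green [0.61560279 0.12444597 0.08398057]
 base (array([ 0.63127006, -0.11306247]), 30, np.float64(0.0013101872391877796), (30, 20))
wrist deck (array([ 0.6263868 , -0.10284904]), 178, np.float64(0.001057584500562966), (149, 140))
```

Deck centre ≈ (0.626, −0.103), green ≈ (0.6154, 0.1258), so the board moves (−10.5, +229) mm. The grip point is (0.503, −0.083), which lies on the fitted handle line. Going there and turning with the handle.

{"api": "send_rows", "payload": {
  "targets": [
    {"jaw": 0.4, "tx": 0.5, "ty": 0.1, "tz": 0, "wx": 0, "wy": 0, "wz": 0},
    {"jaw": 0.4, "tx": 0.9, "ty": 0.2, "tz": 0, "wx": 0, "wy": 0, "wz": 0},
    {"jaw": 0.4, "tx": 0.9, "ty": 0.2, "tz": 0, "wx": 0, "wy": 0, "wz": 0},
    {"jaw": 0.4, "tx": 0.9, "ty": 0.2, "tz": 0, "wx": 0, "wy": 0, "wz": 0},
    {"jaw": 0.4, "tx": 0.9, "ty": 0.2, "tz": 0.2, "wx": 0, "wy": 0, "wz": 0},
    {"jaw": 0.4, "tx": 0.7, "ty": 0, "tz": 0.4, "wx": 0, "wy": 0, "wz": 0},
    {"jaw": 0.4, "tx": 0.3, "ty": 0, "tz": 0.5, "wx": 0, "wy": 0, "wz": 0.8},
    {"jaw": 0.4, "tx": 0, "ty": 0, "tz": 0.5, "wx": 0, "wy": 0, "wz": 0.84},
    {"jaw": 0.4, "tx": 0, "ty": 0, "tz": 0.5, "wx": 0, "wy": 0, "wz": 0},
    {"jaw": 0.4, "tx": 0, "ty": 0, "tz": 0.4, "wx": 0, "wy": 0, "wz": 0},
    {"jaw": 0.4, "tx": 0, "ty": 0, "tz": 0, "wx": 0, "wy": 0, "wz": 0},
    {"jaw": 0.4, "tx": 0, "ty": 0, "tz": 0, "wx": 0, "wy": 0, "wz": 0}
  ]
}}

```text
time_s: 21.25
ee_pos: [0.5018, -0.0821, 0.0213]
orientation: [180.0, -0.1, 170.7]
ft_force: [0.1, -0.4, -0.3]
grip_width: 0.0597
grasp_force: 0.0
```

Run:
```python
from h import *
s,im,c=look("w14");e=np.array(s["ee_pos"]);print(e.round(4),np.round(s["orientation"],2),s["grip_width"])
k=wmask(im,(5,60,110),(24,220,255));P=[]
for r in range(3,420,3):
    xs=np.flatnonzero(k[r]&(255))
    if len(xs)<10: continue
    R=max(np.split(xs,np.flatnonzero(np.diff(xs)>3)+1),key=len)
    A=plane(c,[(R[0],r),(R[-1]+1,r)],.018);w=A[1,1]-A[0,1]
    if .022<w<.030: P.append([*A.mean(0)[:2],w])
P=np.array(P);print(len(P),P[:,2].mean(),P[:,0].min(),P[:,0].max())
f=np.polyfit(P[:,0],P[:,1],1);print("yaw",np.degrees(np.arctan(f[0])),"y at TCP x",np.polyval(f,e[0]))
```

```text
[ 0.5018 -0.0821  0.0213] [ 1.7998e+02 -1.0000e-01  1.7067e+02] 0.05969988766536474
32 0.0246541616409032 0.46150022762731413 0.5317343134848458
yaw -9.396470710365831 y at TCP x -0.08203395187782585
```

Centred on the handle: yaw and y match. I'm lowering beside it and closing gently.

{"api": "send_rows", "payload": {
  "targets": [
    {"jaw": 0.4, "tx": 0, "ty": 0, "tz": 0.4, "wx": 0, "wy": 0, "wz": 0},
    {"jaw": 0.4, "tx": 0, "ty": 0, "tz": 0.5, "wx": 0, "wy": 0, "wz": 0},
    {"jaw": 0.4, "tx": 0, "ty": 0, "tz": 0.5, "wx": 0, "wy": 0, "wz": 0},
    {"jaw": 0.2, "tx": 0, "ty": 0, "tz": 0.3, "wx": 0, "wy": 0, "wz": 0},
    {"jaw": 0, "tx": 0, "ty": 0, "tz": 0.2, "wx": 0, "wy": 0, "wz": 0},
    {"jaw": 0, "tx": 0, "ty": 0, "tz": 0.1, "wx": 0, "wy": 0, "wz": 0},
    {"jaw": -0.2, "tx": 0, "ty": 0, "tz": 0, "wx": 0, "wy": 0, "wz": 0},
    {"jaw": -0.2, "tx": 0, "ty": 0, "tz": 0, "wx": 0, "wy": 0, "wz": 0},
    {"jaw": -0.2, "tx": 0, "ty": 0, "tz": 0, "wx": 0, "wy": 0, "wz": 0}
  ]
}}

```text
time_s: 22.05
ee_pos: [0.5028, -0.0826, -0.0273]
orientation: [-180.0, 0.0, 170.6]
ft_force: [-0.8, -0.0, -0.1]
grip_width: 0.0343
grasp_force: 0.0
```

{"api": "send_rows", "payload": {
  "force": 20,
  "targets": [
    {"jaw": -0.4, "tx": 0, "ty": 0, "tz": 0.05, "wx": 0, "wy": 0, "wz": 0},
    {"jaw": -0.5, "tx": 0, "ty": 0, "tz": 0, "wx": 0, "wy": 0, "wz": 0},
    {"jaw": -0.5, "tx": 0, "ty": 0, "tz": 0, "wx": 0, "wy": 0, "wz": 0},
    {"jaw": -0.5, "tx": 0, "ty": 0, "tz": 0, "wx": 0, "wy": 0, "wz": 0}
  ]
}}

```text
time_s: 22.38
ee_pos: [0.503, -0.0828, -0.0283]
orientation: [-180.0, 0.1, 170.5]
ft_force: [-0.8, -0.6, 6.2]
grip_width: 0.0252
grasp_force: 20.2
```

Gripped: 25 mm, 20 N. Starting the slide gently.

{"api": "send_rows", "payload": {
  "targets": [
    {"jaw": -0.5, "tx": 0.01, "ty": 0.05, "tz": 0, "wx": 0, "wy": 0, "wz": 0},
    {"jaw": -0.5, "tx": 0.02, "ty": 0.1, "tz": 0, "wx": 0, "wy": 0, "wz": 0},
    {"jaw": -0.5, "tx": 0.03, "ty": 0.15, "tz": 0, "wx": 0, "wy": 0, "wz": 0},
    {"jaw": -0.5, "tx": 0.04, "ty": 0.2, "tz": 0, "wx": 0, "wy": 0, "wz": 0},
    {"jaw": -0.5, "tx": 0.06, "ty": 0.25, "tz": 0, "wx": 0, "wy": 0, "wz": 0},
    {"jaw": -0.5, "tx": 0.06, "ty": 0.25, "tz": 0, "wx": 0, "wy": 0, "wz": 0},
    {"jaw": -0.5, "tx": 0.06, "ty": 0.25, "tz": 0, "wx": 0, "wy": 0, "wz": 0},
    {"jaw": -0.5, "tx": 0.05, "ty": 0.25, "tz": 0, "wx": 0, "wy": 0, "wz": 0},
    {"jaw": -0.5, "tx": 0.05, "ty": 0.25, "tz": 0, "wx": 0, "wy": 0, "wz": 0},
    {"jaw": -0.5, "tx": 0.04, "ty": 0.2, "tz": 0, "wx": 0, "wy": 0, "wz": 0},
    {"jaw": -0.5, "tx": 0.03, "ty": 0.15, "tz": 0, "wx": 0, "wy": 0, "wz": 0},
    {"jaw": -0.5, "tx": 0.02, "ty": 0.1, "tz": 0, "wx": 0, "wy": 0, "wz": 0}
  ]
}}

```text
time_s: 23.38
ee_pos: [0.5007, -0.0268, -0.0283]
orientation: [-179.9, 0.1, 170.5]
ft_force: [-0.8, -4.7, 4.9]
grip_width: 0.0255
grasp_force: 21.0
```

```bash
cat > n.py <<'E'
from h import *
import sys
B=np.array([float(sys.argv[1]),float(sys.argv[2])])  # expected deck centre
s=sense();e=np.array(s["ee_pos"]);print(e.round(4),np.round(s["orientation"],2),np.round(s["ft_force"],1))
for n in("top","side"):
    im=snapshot(n);cv2.imwrite(f"pics/{n}_{sys.argv[3]}.png",im[:,:,::-1]);c=cam(n);p=px(c,[*B,.02]).astype(int)
    kk=np.zeros(im.shape[:2],np.uint8);cv2.circle(kk,tuple(int(v) for v in p),50,255,-1)
    k=(wmask(im,(5,60,20),(22,255,255))|wmask(im,(0,0,0),(180,255,60)))&kk
    q=edges(k);X=plane(c,q,.018)[:,:2];print(n,"deck",rim(c,B,.075,0,.018,q[X[:,0]>B[0]-.05]))
    ck=wmask(im,(6,90,115),(18,255,255));cc=np.zeros_like(kk);pc=px(c,[*(B+[.003,-.001]),.06]);cv2.circle(cc,tuple(int(v) for v in pc),13,255,-1)
    q=edges(ck&cc);print("  cork",rim(c,B,.025,.05,.016,q)[:3])
    bl=wmask(im,(0,0,0),(180,255,48))&kk;q=edges(bl);print("  black",rim(c,B,.032,.034,.016,q)[:3])
E
python3 n.py .6235 -.0553 a
```

```text
[ 0.5007 -0.0268 -0.0283] [-1.7990e+02  1.1000e-01  1.7052e+02] [-0.8 -4.7  4.9]
top deck (array([ 0.62330039, -0.04911222]), 61, np.float64(0.0007757290936750557), (0, 61))
  cork (array([ 0.62567753, -0.04938815]), 17, np.float64(0.000756651342868342))
  black (array([ 0.6235, -0.0553]), 0, np.float64(nan))
side deck (array([ 0.62523033, -0.05612023]), 52, np.float64(0.0013057783866636846), (40, 47))
  cork (array([ 0.62437049, -0.06077656]), 13, np.float64(0.001051054116805086))
  black (array([ 0.6235, -0.0553]), 0, np.float64(nan))h.py:53: RuntimeWarning: Mean of empty slice.
  return cen,len(Q),np.sqrt((r**2).mean()),(int(na.sum()),int(fb.sum()))
  ret = ret.dtype.type(ret / rcount)
```

{"api": "send_rows", "payload": {
  "targets": [
    {"jaw": -0.5, "tx": 0.02, "ty": 0.1, "tz": 0, "wx": 0, "wy": 0, "wz": 0},
    {"jaw": -0.5, "tx": 0.04, "ty": 0.2, "tz": 0, "wx": 0, "wy": 0, "wz": 0},
    {"jaw": -0.5, "tx": 0.06, "ty": 0.3, "tz": 0, "wx": 0, "wy": 0, "wz": 0},
    {"jaw": -0.5, "tx": 0.075, "ty": 0.35, "tz": 0, "wx": 0, "wy": 0, "wz": 0},
    {"jaw": -0.5, "tx": 0.075, "ty": 0.35, "tz": 0, "wx": 0, "wy": 0, "wz": 0},
    {"jaw": -0.5, "tx": 0.075, "ty": 0.35, "tz": 0, "wx": 0, "wy": 0, "wz": 0},
    {"jaw": -0.5, "tx": 0.075, "ty": 0.35, "tz": 0, "wx": 0, "wy": 0, "wz": 0},
    {"jaw": -0.5, "tx": 0.075, "ty": 0.35, "tz": 0, "wx": 0, "wy": 0, "wz": 0},
    {"jaw": -0.5, "tx": 0.075, "ty": 0.35, "tz": 0, "wx": 0, "wy": 0, "wz": 0},
    {"jaw": -0.5, "tx": 0.075, "ty": 0.35, "tz": 0, "wx": 0, "wy": 0, "wz": 0},
    {"jaw": -0.5, "tx": 0.075, "ty": 0.35, "tz": 0, "wx": 0, "wy": 0, "wz": 0},
    {"jaw": -0.5, "tx": 0.075, "ty": 0.35, "tz": 0, "wx": 0, "wy": 0, "wz": 0}
  ]
}}

```text
time_s: 24.48
ee_pos: [0.4965, 0.0691, -0.0283]
orientation: [-179.9, 0.1, 170.5]
ft_force: [1.1, -4.5, 6.3]
grip_width: 0.0252
grasp_force: 21.1
```

{"api": "send_rows", "payload": {
  "targets": [
    {"jaw": -0.5, "tx": 0.075, "ty": 0.35, "tz": 0, "wx": 0, "wy": 0, "wz": 0},
    {"jaw": -0.5, "tx": 0.075, "ty": 0.35, "tz": 0, "wx": 0, "wy": 0, "wz": 0},
    {"jaw": -0.5, "tx": 0.075, "ty": 0.35, "tz": 0, "wx": 0, "wy": 0, "wz": 0},
    {"jaw": -0.5, "tx": 0.075, "ty": 0.35, "tz": 0, "wx": 0, "wy": 0, "wz": 0},
    {"jaw": -0.5, "tx": 0.075, "ty": 0.35, "tz": 0, "wx": 0, "wy": 0, "wz": 0},
    {"jaw": -0.5, "tx": 0.075, "ty": 0.35, "tz": 0, "wx": 0, "wy": 0, "wz": 0},
    {"jaw": -0.5, "tx": 0.07, "ty": 0.3, "tz": 0, "wx": 0, "wy": 0, "wz": 0},
    {"jaw": -0.5, "tx": 0.05, "ty": 0.25, "tz": 0, "wx": 0, "wy": 0, "wz": 0},
    {"jaw": -0.5, "tx": 0.04, "ty": 0.17, "tz": 0, "wx": 0, "wy": 0, "wz": 0},
    {"jaw": -0.5, "tx": 0.02, "ty": 0.12, "tz": 0, "wx": 0, "wy": 0, "wz": 0},
    {"jaw": -0.5, "tx": 0.02, "ty": 0.08, "tz": 0, "wx": 0, "wy": 0, "wz": 0},
    {"jaw": -0.5, "tx": 0, "ty": 0, "tz": 0, "wx": 0, "wy": 0, "wz": 0}
  ]
}}

```text
time_s: 25.48
ee_pos: [0.4927, 0.1465, -0.0283]
orientation: [-180.0, 0.1, 170.5]
ft_force: [-0.1, -2.4, 7.2]
grip_width: 0.0253
grasp_force: 21.0
```

```bash
python3 n.py .6155 .1258 b 2>/dev/null
python3 - <<'E'
from h import *
I=[]
for n in("top","side"):
    im=cv2.imread(f"pics/{n}_b.png");p=px(cam(n),[.6155,.1258,.02]).astype(int)
    I.append(cv2.resize(im[p[1]-50:p[1]+60,p[0]-50:p[0]+50],(400,440),interpolation=cv2.INTER_CUBIC))
cv2.imwrite("pics/fin.png",np.hstack(I))
E
```

```text
[ 0.4927  0.1465 -0.0283] [-1.7995e+02  1.0000e-01  1.7053e+02] [-0.1 -2.4  7.2]
top deck (array([0.61449582, 0.12370818]), 74, np.float64(0.0014315032395553406), (26, 68))
  cork (array([0.61807507, 0.1232951 ]), 21, np.float64(0.0007441474019352295))
  black (array([0.6155, 0.1258]), 0, np.float64(nan))
side deck (array([0.6125169 , 0.12187276]), 46, np.float64(0.0015836287155268508), (44, 53))
  cork (array([0.63277006, 0.12636562]), 13, np.float64(0.0015569168269723107))
  black (array([0.61707702, 0.11840936]), 27, np.float64(0.00127746535180534))
```

View pics/fin.png

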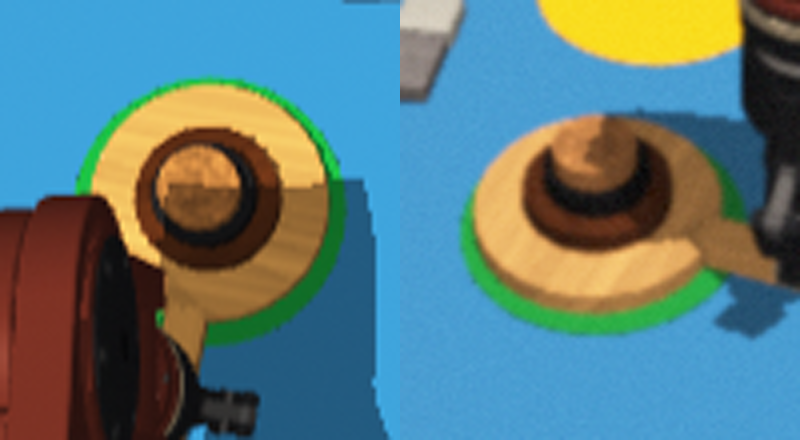

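The final crops show the stack concentric and the deck on the green mark with a rim all round, about 2–3 mm off by the fits and within 12 mm. Now I release and rise.

{"api": "send_rows", "payload": {
  "targets": [
    {"jaw": -0.4, "tx": 0, "ty": 0, "tz": 0, "wx": 0, "wy": 0, "wz": 0},
    {"jaw": -0.2, "tx": 0, "ty": 0, "tz": 0, "wx": 0, "wy": 0, "wz": 0},
    {"jaw": 0.1, "tx": 0, "ty": 0, "tz": 0, "wx": 0, "wy": 0, "wz": 0},
    {"jaw": 0.2, "tx": 0, "ty": 0, "tz": 0, "wx": 0, "wy": 0, "wz": 0},
    {"jaw": 0.2, "tx": 0, "ty": 0, "tz": 0, "wx": 0, "wy": 0, "wz": 0},
    {"jaw": 0.2, "tx": 0, "ty": 0, "tz": -0.3, "wx": 0, "wy": 0, "wz": 0},
    {"jaw": 0.2, "tx": 0, "ty": 0, "tz": -0.7, "wx": 0, "wy": 0, "wz": 0},
    {"jaw": 0.2, "tx": 0, "ty": 0, "tz": -1, "wx": 0, "wy": 0, "wz": 0},
    {"jaw": 0.2, "tx": 0, "ty": 0, "tz": -1, "wx": 0, "wy": 0, "wz": 0},
    {"jaw": 0.2, "tx": 0, "ty": 0, "tz": -0.8, "wx": 0, "wy": 0, "wz": 0},
    {"jaw": 0.2, "tx": 0, "ty": 0, "tz": 0, "wx": 0, "wy": 0, "wz": 0},
    {"jaw": 0.2, "tx": 0, "ty": 0, "tz": 0, "wx": 0, "wy": 0, "wz": 0}
  ]
}}

```text
time_s: 26.58
ee_pos: [0.4931, 0.1468, 0.0675]
orientation: [180.0, 0.2, 170.6]
ft_force: [1.2, -0.2, -0.3]
grip_width: 0.0516
grasp_force: 0.0
```

```bash
python3 n.py .6155 .1258 c 2>/dev/null
```

```text
[0.4931 0.1468 0.0675] [1.7997e+02 1.6000e-01 1.7056e+02] [ 1.2 -0.2 -0.3]
top deck (array([0.61453822, 0.12341818]), 64, np.float64(0.001340532260970658), (26, 126))
  cork (array([0.62568318, 0.1227642 ]), 20, np.float64(0.001376344554552703))
  black (array([0.6155, 0.1258]), 0, np.float64(nan))
side deck (array([0.61290959, 0.12132   ]), 46, np.float64(0.0016258184367364335), (44, 53))
  cork (array([0.61887449, 0.11426561]), 12, np.float64(0.0010458621384742087))
  black (array([0.61872565, 0.11825873]), 25, np.float64(0.0008911894266577285))
```

Run:
```python
from h import *
for t in "bc":
    cs=[];us=[];ar=[]
    for n in("top","side"):
        im=cv2.imread(f"pics/{n}_{t}.png")[:,:,::-1];c=cam(n);p=px(c,[.619,.124,.06])
        k=wmask(im,(7,90,70),(18,255,255));kk=np.zeros_like(k);cv2.circle(kk,tuple(int(v) for v in p),15,255,-1)
        q=cv2.convexHull(edges(k&kk).astype(np.int32));M=cv2.moments(q);cs.append(c);us.append(np.array([M["m10"],M["m01"]])/M["m00"]);ar.append(M["m00"])
    print(t,np.round(us,1).tolist(),ar,tri(cs,us))
a,b=[cv2.imread(f"pics/side_{t}.png").astype(int) for t in "bc"]
p=px(cam("side"),[.619,.124,.05]).astype(int);d=np.abs(a-b).max(2)[p[1]-18:p[1]+18,p[0]-20:p[0]+20];print((d>40).sum(),d.size)
```

```text
b [[215.0, 193.6], [253.0, 241.3]] [469.5, 378.5] (array([0.62206056, 0.12653229, 0.06323823]), np.float64(0.003662338840172452))
c [[214.5, 194.0], [252.9, 241.3]] [496.0, 381.5] (array([0.62143135, 0.12769201, 0.0644033 ]), np.float64(0.0031044701745030906))
223 1440
```

The cork blobs moved no more than half a pixel through the release and triangulate to about 63–64 mm high, so the stack is undisturbed. Handing in.

```bash
python3 -c "
from bench import *
print(sign_off())"
```

```text
the job is handed in; nothing more can be done
None
```

The stack is built, slid onto the green mark and released, with the board about 2–5 mm off the mark's centre by my camera fits. I handed the job in at about 27 s; no verdict was returned.

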